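Set up the vial block heater

ROBOT

A 6-joint arm with a two-finger parallel gripper is mounted at the origin on a cart in front of the work surface, level with it; the furniture and walls round the work are solid. World frame = base frame: x ahead of the robot, y to its left, z up, the work surface at z = 0. Lengths are in m, angles in rad, forces in N, time in s.
With the tool pointing down it reaches from about 0.35 to 0.975 m from the base axis. Payload 4.9 kg.
Tool frame: the origin (TCP) lies at the very end of the fingers, on their centre line; the grasp point (between the pads) lies 19 mm behind it (pinch_z is the distance from the TCP to the grasp point, in m); z points along the fingers, y is the line along which they close (so a half turn about z gives the same grasp; the last joint's range is limited). The gripper opens to 85 mm and grips with 20 to 120 N. Pads are 22 mm wide; open, the fingers measure 114 mm over their backs; the gripper's body (76 mm by 85 mm) begins 54 mm behind the grasp point. The pads swing forward as they close: fully open they stand 13 mm farther back than shut.
Start: joints at [-1.429, 0.053, 1.613, -0, 1.476, -0.119], TCP at [0.161, -0.604, 0.196] pointing down, gripper open.
Joint ranges: [-3.01, 3.01], [-1.01, 2.22], [0.06, 2.58], [-1.02, 4.17], [0.09, 2.62], [-3.14, 3.14]. Speed limits (rad/s): [2.57, 2.57, 3.14, 3.14, 3.14, 3.14].

INTERFACE

Orientations are given as a unit quaternion [w, x, y, z].
In Python, from plant import * gives the robot as it stands. The module is installed in compiled form; this text tells all that it offers.
- The arm moves only by the tool play_rows, never from a script. Its arguments are lists of equal length, an entry for each row: "linear": the shift along the world's x, y, z in m, a list of three; "turn": the turn about the world's z in degrees. A call has 1 to 8 rows; each row shifts and turns the commanded pose from where the row before left it; what a row does not reach is not made up. A row lasts 1/8 s, in which the tool goes at most 62.5 mm and 10.7 degrees, less where a joint would pass 70% of its speed; a pose out of reach is approached as far as the arm can. A call is refused whole if a number of a shift passes 0.0625 or a number of a turn 10.7, either way. A call with a gripper value outside its range is refused whole. "hand" is the finger opening in m, from 0 to 0.0854, set as the call begins (left out, the last holds). The fingers move at their own pace and stop on an object; the grip force is fixed at half the most. Time passes only in rows, so rows that do not move let the fingers close. It gives the time, the measured TCP pose, the force, the opening and the grip force at its end, in the units of the state.
- state(): the state, without advancing time (a new reading comes with each control period).
- grab_frame(name): name is "side" or "top" or "wrist"; returns the picture (384x512x3 uint8, red, green, blue); there is no depth.
- camera_info(name): a dict with "camera_matrix" (3x3 intrinsics, pixels), "origin" and "attitude" of the camera in the world; the wrist camera has in their place "mount" (4x4, takes a point from camera to tool coordinates, whose origin is the TCP and whose axes are the flange's). Camera axes: x right, y down, z forward; pixel columns grow to the right and rows downward; lengths in m; the calibration is good to about 2 mm. The wrist camera is an equidistant fisheye: a pixel r from the principal point sees the ray r / f radians off the axis. A picture is of the moment at which its call begins: read the wrist's pose just before it. camera_info takes no time and is no camera call.
- job_done(): hands the job in; it is judged then, once.
Trained networks look in the newest picture that a camera, given by its name, has taken for a name from the list of things; names that differ only in an ending like _2 or _b are one class to them, and where a whole thing is asked for, a point or a joint stands for the part that bears it (a point fixed in the world has none). Each returns a list of dicts, best first, with "p" (0 to 1); they miss things now and then, are a little off and sometimes report something else, mostly with a low value. They report only what shows in the picture. A call takes as long as a camera call.
- trace(camera, thing): "region" (384x512 bool, what is visible of it) and "location" ([column, row] in pixels, amid what is visible of it).
The state is a dict: "time": time; "joint_pos": joint angles; "joint_vel": joint speeds; "joint_efforts": joint torques, N m; "tool_pos": TCP position; "tool_rot": TCP orientation; "contact_force": force on the tool from outside, world axes, zero at the start; "ft_torque": the same for the moment, N m; "gripper_width": opening from 0.0 (shut) to 1.0 (fully open); "grasp_force": force on a finger pad.
Only numpy, scipy, OpenCV 4.12 (cv2) and the standard library are available. Lean on these libraries where they do the work, as an engineer would, in place of code of your own. Each camera call takes 0.05 s, during which the arm holds its last target. There are 200 camera calls.

TASK

The block heater must be cold while it is loaded: first turn its thermostat, the knob with the raised bar on the left, fully anticlockwise to its end stop. Then stand every amber vial waiting in the small grey tray upright in a well of the heater's metal block, one to a well, fully down. When they are all in, wind the round timer knob on the right fully clockwise to its end stop, and leave the dish and the beaker where they are.

Things in the scene. Friction and masses are not known exactly. Their poses are not given: they have to be found in the camera images.
- heater: White block heater, fixed, 165 mm deep (x), 186 mm wide (y). Origin on the worktop, 85 mm behind its front edge; z up, x away from the operator, y to the operator's left. Front: control deck, top at z = 45 mm, thermostat at (x, y) = (-50, 58) mm, timer at (-50, -36) mm. Back: aluminium block 60 x 172 mm, top at z = 72 mm, four round wells in a row along y.
- well_1 (a point): Centre of the mouth of a well, at (50, 63, 72) mm in the heater's frame. Each well is 32 mm in diameter, with a 3 mm chamfer, and 32 mm deep with a flat floor 40 mm above the worktop; a vial has about 2 mm of play all round and then stands 29 mm out of the block. All wells are empty at the start.
- well_2 (a point): Centre of the mouth of a well, at (50, 21, 72) mm in the heater's frame. Each well is 32 mm in diameter, with a 3 mm chamfer, and 32 mm deep with a flat floor 40 mm above the worktop; a vial has about 2 mm of play all round and then stands 29 mm out of the block. All wells are empty at the start.
- well_3 (a point): Centre of the mouth of a well, at (50, -21, 72) mm in the heater's frame. Each well is 32 mm in diameter, with a 3 mm chamfer, and 32 mm deep with a flat floor 40 mm above the worktop; a vial has about 2 mm of play all round and then stands 29 mm out of the block. All wells are empty at the start.
- well_4 (a point): Centre of the mouth of a well, at (50, -63, 72) mm in the heater's frame. Each well is 32 mm in diameter, with a 3 mm chamfer, and 32 mm deep with a flat floor 40 mm above the worktop; a vial has about 2 mm of play all round and then stands 29 mm out of the block. All wells are empty at the start.
- thermostat (a joint): Thermostat angle in rad: 0 = fully anticlockwise end stop (off), grows clockwise seen from above, 4.5 = fully clockwise stop. Light friction (0.04 N m), stays where it is left, starts part way. Axis vertical.
- thermostat_grip (a point): On the thermostat's axis at gripping height, 24 mm above the deck. Black knob: skirt of 52 mm diameter, 9.5 mm high, and on it a raised bar 48 mm long, 14 mm thick, up to 34.5 mm above the deck, to be pinched across its thickness. Bar along the point's x axis, which turns with the knob; at joint 0 it lies along the heater's x. White line at the +x end.
- timer (a joint): Timer angle in rad: grows clockwise seen from above, 5.0 = fully clockwise end stop (fully wound), 0 = anticlockwise stop. Light friction (0.04 N m), stays where it is left (no spring), starts part way. Axis vertical.
- timer_grip (a point): Point on the timer's axis at the height to grip, 24 mm above the control deck. Grey ribbed round knob, 40 mm in diameter from 4.5 to 34.5 mm above the deck (44 mm below that), may be gripped across any diameter. The x axis turns with the knob; a white line on top marks +x.
- vial_1: Closed amber vial with a black screw cap, 61 mm tall; body 27 mm in diameter up to 54 mm height, cap 22 mm in diameter above it; 24 g. Waits upright in a pocket of the tray. Origin: centre of its underside, z up through the cap. May be absent.
- vial_2: Closed amber vial with a pale screw cap, 61 mm tall; body 27 mm in diameter up to 54 mm height, cap 22 mm in diameter above it; 24 g. Waits upright in a pocket of the tray. Origin: centre of its underside, z up through the cap. May be absent.
- vial_3: Closed amber vial with a black screw cap, 61 mm tall; body 27 mm in diameter up to 54 mm height, cap 22 mm in diameter above it; 24 g. Waits upright in a pocket of the tray. Origin: centre of its underside, z up through the cap. May be absent.
- vial_4: Closed amber vial with a pale screw cap, 61 mm tall; body 27 mm in diameter up to 54 mm height, cap 22 mm in diameter above it; 24 g. Waits upright in a pocket of the tray. Origin: centre of its underside, z up through the cap. May be absent.
- tray: Grey plastic carrier tray, loose on the worktop, 52 x 196 x 30 mm (x, y, z), 0.5 kg. Four round pockets in a row along its y axis at y = 69, 23, -23, -69 mm, 29 mm in diameter, 24 mm deep, floor 6 mm above the worktop; a vial in it stands 37 mm out. Origin: centre of underside. It may stay where it is.
- autosampler_post (a point): Fixed top of the thin post of the big round autosampler (drum of 300 mm diameter, centre at x = 0.37, y = -0.12 m, lid 230 mm high, post 500 mm high), between the robot's start and the work: swing round it, hand drawn in and high. Also fixed: a wall at y = 0.42 m, a pump 205 mm high (x over 0.62, y over 0.21 m), a carboy 294 mm high behind the heater (x over 0.71 m).
- petri_dish: Bystander: clear flat dish, 58 mm in diameter, 14 mm high. Origin: centre of underside.
- beaker: Bystander: small glass beaker, 44 mm in diameter, 56 mm high. Origin: centre of underside.

How it is judged:
By the outcome, as a careful person would: the job done as asked, in the order asked, and still so for the second after the job is handed in, with the robot touching nothing.
Of vial_1, vial_2, vial_3, vial_4 only 2 to 4 are there at a start; the rules pass over those that are not, and their reading is None.
At some moment in a run one of tray may be knocked a few centimetres aside while the robot is not near it.
It also fails if it takes over 210 s, if anything falls off the work surface, if the arm or the gripper's body presses on something with over 40 N, if the wrist force passes 120 N, or if a joint passes its speed limit or range.

## Working session

There is one attempt and no reset: what is moved stays moved. The work goes in short steps, Python scripts to look and compute and a tool call to move; the robot and the scene stay as the last step left them, time stands still between calls to the robot, and variables do not carry over. Pictures are saved under pics/ and viewed, at most 14 in all, crops included, and the job is handed in when it is done.

Besides the shell and the picture viewer there is one more tool, called as a command line: name --pt "numbers of a row" for each row, then --argument value for the rest. play_rows: Moves the arm, as the interface text tells. Its arguments: {"type":"object","properties":{"linear":{"type":"array","items":{"type":"array","items":{"type":"number"}}},"turn":{"type":"array","items":{"type":"number"}},"hand":{"type":"number"}},"required":["linear","turn"]}

```bash
mkdir -p pics; cat > h.py <<'E'
from plant import *
import numpy as np, cv2
from scipy.spatial.transform import Rotation as R
def rot(a):
    a=np.array(a,float)
    return a if a.shape==(3,3) else R.from_quat(a[[1,2,3,0]]).as_matrix()
def ray(cam,px,st=None):
    i=camera_info(cam);K=np.array(i["camera_matrix"])
    u=(px[0]-K[0,2])/K[0,0];v=(px[1]-K[1,2])/K[1,1]
    if cam!="wrist":
        d=np.array([u,v,1.]);return np.array(i["origin"]),rot(i["attitude"])@d
    t=np.hypot(u,v)+1e-12
    d=np.array([np.sin(t)*u/t,np.sin(t)*v/t,np.cos(t)])
    st=st or state();M=np.array(i["mount"]);T=rot(st["tool_rot"])
    return T@M[:3,3]+np.array(st["tool_pos"]),T@M[:3,:3]@d
def at(cam,px,z,st=None):
    o,d=ray(cam,px,st);return o+d*(z-o[2])/d[2]
def proj(cam,P,st=None):
    i=camera_info(cam);K=np.array(i["camera_matrix"]);P=np.array(P,float)
    if cam!="wrist": c=rot(i["attitude"]).T@(P-np.array(i["origin"]));return K[:2,:2]@(c[:2]/c[2])+K[:2,2]
    st=st or state();M=np.array(i["mount"]);T=rot(st["tool_rot"])
    c=M[:3,:3].T@(T.T@(P-np.array(st["tool_pos"]))-M[:3,3])
    r=np.hypot(c[0],c[1]);t=np.arctan2(r,c[2]);return np.array([K[0,0]*c[0]/r*t+K[0,2],K[1,1]*c[1]/r*t+K[1,2]])
def save(cam,n):
    f=grab_frame(cam);cv2.imwrite(f"pics/{n}.png",cv2.cvtColor(f,cv2.COLOR_RGB2BGR));return f
E
python3 - <<'E'
from h import *
for c in("top","side","wrist"): print(c,camera_info(c))
print(state())
a=save("top","top0");b=save("side","side0")
for c in("top","side"):
  for n in("vial_1","vial_2","tray","heater","thermostat","timer","petri_dish","beaker"):
    print(c,n,[(round(d["p"],2),np.round(d["location"]),int(d["region"].sum())) for d in trace(c,n)])
E
```

```text
top {'camera_matrix': array([[475.20485584,   0.        , 252.66440578],
       [  0.        , 475.20485584, 190.16017348],
       [  0.        ,   0.        ,   1.        ]]), 'origin': array([0.29557633, 0.09786087, 1.45432237]), 'attitude': array([-0.06299842,  0.70523907, -0.70223725,  0.07437674])}
side {'camera_matrix': array([[405.48762438,   0.        , 260.50137681],
       [  0.        , 405.48762438, 191.76465432],
       [  0.        ,   0.        ,   1.        ]]), 'origin': array([ 0.97395334, -0.22999737,  1.1892361 ]), 'attitude': array([-0.24204417,  0.85133895,  0.44611583, -0.13273009])}
wrist {'camera_matrix': array([[297.31863964,   0.        , 250.46266918],
       [  0.        , 297.31863964, 189.84712818],
       [  0.        ,   0.        ,   1.        ]]), 'mount': array([[-2.18144313e-04, -9.55668743e-01, -2.94443892e-01,
         7.56633966e-02],
       [ 9.99998710e-01, -6.77027392e-04,  1.45654197e-03,
        -9.69779091e-04],
       [-1.59131821e-03, -2.94443194e-01,  9.55667658e-01,
        -1.77264104e-01],
       [ 0.00000000e+00,  0.00000000e+00,  
[... 1260 characters left out ...]
etri_dish [(0.64, array([180., 202.]), 289)]
top beaker [(0.66, array([315., 173.]), 218)]
side vial_1 [(0.6, array([272., 189.]), 78), (0.44, array([268., 198.]), 68), (0.39, array([272., 178.]), 58)]
side vial_2 [(0.6, array([272., 189.]), 78), (0.44, array([268., 198.]), 68), (0.39, array([272., 178.]), 58)]
side tray [(0.75, array([271., 202.]), 568), (0.2, array([323., 214.]), 249)]
side heater [(0.71, array([286., 245.]), 3326), (0.34, array([277., 178.]), 78)]
side thermostat [(0.72, array([300., 226.]), 204)]
side timer [(0.65, array([271., 237.]), 178), (0.55, array([233., 301.]), 255)]
side petri_dish [(0.72, array([321., 215.]), 232)]
side beaker [(0.66, array([232., 301.]), 228)]
```

```bash
python3 - <<'E'
from h import *
t=cv2.imread("pics/top0.png");cv2.imwrite("pics/top0c.png",cv2.resize(t[120:310,130:390],(780,570),interpolation=cv2.INTER_CUBIC))
for n,p,z in [("v",(234,234),.06),("v",(224,242),.06),("v",(207,251),.06),("v",(198,258),.06),("tray",(214,249),.035),("th",(217,196),.075),("ti",(250,204),.079),("dish",(180,202),.01),("beaker",(315,173),.03)]:
  print(n,at("top",p,z).round(3))
print(at("side",(300,226),.075),at("side",(271,237),.079))
E
```

```text
v [0.439 0.13  0.06 ]
v [0.415 0.159 0.06 ]
v [0.389 0.208 0.06 ]
v [0.369 0.234 0.06 ]
tray [0.397 0.19  0.035]
th [0.549 0.181 0.075]
ti [0.525 0.084 0.079]
dish [0.542 0.298 0.01 ]
beaker [ 0.631 -0.117  0.03 ]
[0.56480662 0.18535258 0.075     ] [0.54589889 0.0894049  0.079     ]
```

View pics/top0c.png

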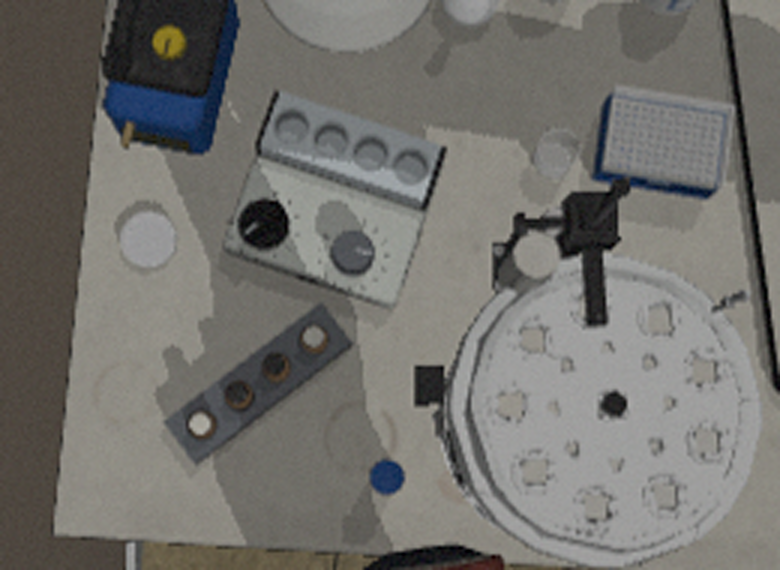

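The top view shows four vials in the tray at crop (200,424), (238,395), (275,366), (314,337). The thermostat is at (263,224) and the timer at (351,252). I'll check the post from the side.

```bash
python3 - <<'E'
from h import *
for z in (.23,.5):
  p=proj("top",(.37,-.12,z));print(z,p,(p-[130,120])*3,proj("side",(.37,-.12,z)))
s=cv2.imread("pics/side0.png");cv2.imwrite("pics/side0c.png",cv2.resize(s,(800,600)))
E
```

```text
0.23 [329.82811518 254.46154701] [599.48434555 403.38464102] [172.26806226 204.75909191]
0.5 [353.46172602 246.31435645] [670.38517806 378.94306936] [148.16725702 142.37466491]
```

View pics/side0c.png

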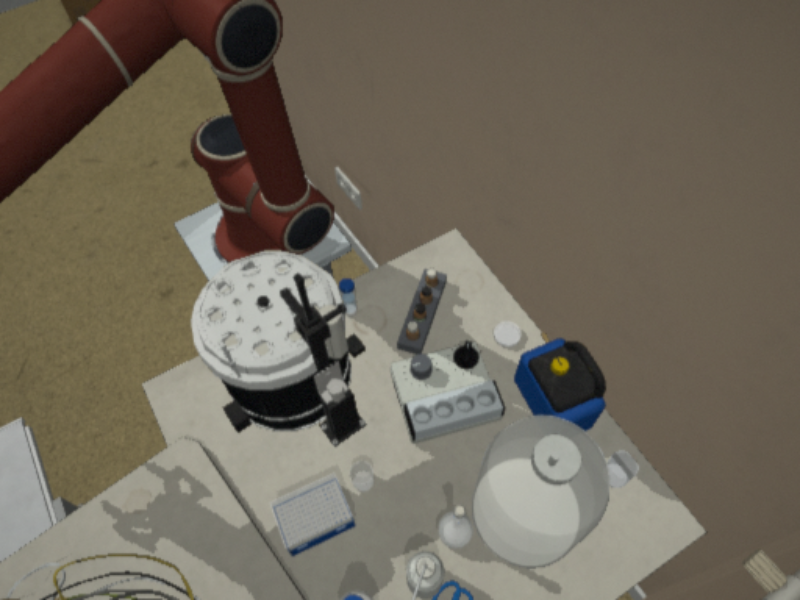

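The side view shows the autosampler's post and sampling arm at scaled (300-345, 280-435), on the drum's heater side. I'll triangulate them before picking a path.

```bash
python3 - <<'E'
from h import *
def tri(a,b):
  o,d=ray("top",a);q,e=ray("side",b);A=np.c_[d,-e];s=np.linalg.lstsq(A,q-o,rcond=None)[0]
  return ((o+d*s[0]+q+e*s[1])/2).round(3),np.linalg.norm(o+d*s[0]-q-e*s[1]).round(3)
c=lambda x,y:(130+x/3,120+y/3)
s=lambda x,y:(x/1.5625,y/1.5625)
print(tri(c(590,215),s(312,325)),tri(c(622,185),s(300,280)),tri(c(595,320),s(288,295)),tri(c(613,403),s(263,301)),tri(c(515,222),s(335,430)))
for n,z in(("thermostat",.079),("timer",.079)): pass
E
```

```text
(array([ 0.506, -0.09 ,  0.377]), np.float64(0.002)) (array([ 0.505, -0.09 ,  0.495]), np.float64(0.005)) (array([ 0.427, -0.092,  0.36 ]), np.float64(0.006)) (array([ 0.367, -0.119,  0.288]), np.float64(0.003)) (array([ 0.552, -0.091,  0.058]), np.float64(0.043))
```

The post stands at about (0.505, -0.09), its top at 0.495, with the sampling arm at x 0.42 and z about 0.37. I'll rise, draw in to r = 0.38 and swing at z = 0.5.

play_rows --pt "0 0 0.0625" --pt "0 0 0.0625" --pt "0 0 0.0625" --pt "0 0 0.0625" --pt "0 0 0.06" --pt "-0.015 0.058 0" --pt "-0.015 0.058 0" --pt "-0.015 0.058 0" --turn '[0, 0, 0, 0, 0, 0, 0, 0]'

```text
time: 1.9
tool_pos: [0.1158, -0.4283, 0.5066]
tool_rot: [0.0, 0.992, 0.13, -0.0]
contact_force: [-0.4, 0.5, 1.3]
gripper_width: 1.001
grasp_force: 0.0
```

play_rows --pt "-0.018 0.058 0.01" --pt "0.057 0.022 0" --pt "0.052 0.028 0" --pt "0.047 0.037 0" --pt "0.041 0.043 0" --pt "0.034 0.049 0" --pt "0.026 0.054 0" --pt "0.017 0.057 0" --turn '[0, 0, 0, 0, 0, 0, 0, 0]'

```text
time: 2.9
tool_pos: [0.3727, -0.08, 0.5161]
tool_rot: [-0.0, 0.992, 0.13, -0.0]
contact_force: [0.7, -0.8, 0.7]
gripper_width: 1.001
grasp_force: 0.0
```

play_rows --pt "0.007 0.059 0" --pt "0 0.06 0" --pt "0.03 0.053 0" --pt "0.05 0.02 -0.03" --pt "0.05 0 -0.035" --pt "0 0 -0.06" --pt "0 0 -0.04" --pt "0 0 0" --turn '[0, 0, 0, 0, 0, 0, 0, 0]'

```text
time: 3.9
tool_pos: [0.5075, 0.11, 0.347]
tool_rot: [-0.0, 0.992, 0.13, -0.004]
contact_force: [0.0, 0.7, 0.4]
gripper_width: 0.998
grasp_force: 0.0
```

```bash
python3 - <<'E'
from h import *
st=state();print(st["tool_pos"],st["joint_pos"].round(2))
save("wrist","w1")
for n,z in(("vial_1",.06),("tray",.03),("heater",.06),("thermostat",.075),("timer",.079)):
  for d in trace("wrist",n): print(n,round(d["p"],2),np.round(d["location"]),int(d["region"].sum()),at("wrist",d["location"],z,st).round(3))
E
```

```text
[0.50749229 0.11004966 0.3469975 ] [ 0.07 -0.24  1.64  0.    1.75  1.38]
vial_1 0.8 [160. 208.] 229 [0.369 0.234 0.06 ]
vial_1 0.79 [205. 186.] 277 [0.427 0.167 0.06 ]
vial_1 0.69 [228. 178.] 255 [0.451 0.133 0.06 ]
vial_1 0.58 [180. 193.] 292 [0.404 0.204 0.06 ]
heater 0.89 [262.  99.] 11946 [0.585 0.114 0.06 ]
thermostat 0.77 [214. 106.] 798 [0.558 0.18  0.075]
timer 0.58 [263. 138.] 682 [0.53  0.097 0.079]
timer 0.4 [159. 206.] 265 [0.38  0.233 0.079]
```

View pics/w1.png

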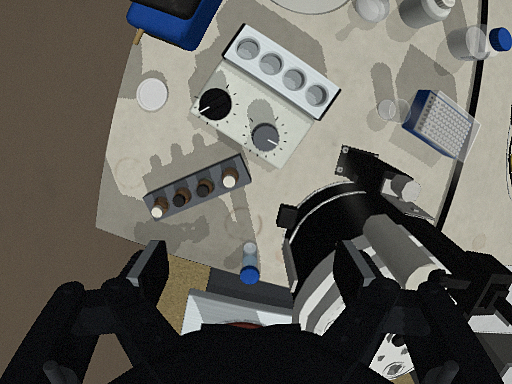

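Wrist view: wells at (249,48), (271,64), (294,79), (317,95). The thermostat is at (215,104) with its white line toward the lower left, the timer at (264,138), and four vials stand in the tray.

```bash
cat >> h.py <<'E'
def fit(L,W):
    L=np.array(L)[:,:2];W=np.array(W)[:,:2];l=L-L.mean(0);w=W-W.mean(0)
    a=np.arctan2((l[:,0]*w[:,1]-l[:,1]*w[:,0]).sum(),(l*w).sum())
    c,s=np.cos(a),np.sin(a);M=np.array([[c,-s],[s,c]]);t=W.mean(0)-M@L.mean(0)
    return a,M,t,np.linalg.norm(L@M.T+t-W,axis=1)
E
python3 - <<'E'
from h import *
st=state()
px=[(249,48),(271,64),(294,79),(317,95)]
W=[at("wrist",p,.072,st) for p in px]
W+=[at("wrist",(214.5,104),.072,st),at("wrist",(264,138),.077,st)]
L=[(.05,.063),(.05,.021),(.05,-.021),(.05,-.063),(-.05,.058),(-.05,-.036)]
a,M,t,e=fit(L,W);print(np.degrees(a),t,e.round(4));print((np.array(L)@M.T+t).round(4))
a1,b1=at("wrist",(200,113),.0795,st),at("wrist",(214.5,104),.0795,st);d=a1-b1;print("bar dir",np.degrees(np.arctan2(d[1],d[0])))
E
```

```text
-19.45054199636962 [0.59504064 0.11114556] [0.001  0.0009 0.0006 0.0019 0.0008 0.0018]
[[0.6632 0.1539]
 [0.6492 0.1143]
 [0.6352 0.0747]
 [0.6212 0.0351]
 [0.5672 0.1825]
 [0.5359 0.0938]]
bar dir 135.38615709524328
```

play_rows --pt "0.01 0.012 -0.036" --pt "0.01 0.012 -0.036" --pt "0.01 0.012 -0.036" --pt "0.01 0.012 -0.036" --pt "0.01 0.0125 -0.036" --pt "0.0095 0.0125 -0.036" --pt "0 0 0" --pt "0 0 0" --turn '[-9.9, -9.9, -9.9, -9.9, -9.9, -10, 0, 0]' --hand 0.05

```text
time: 5.2
tool_pos: [0.5698, 0.1832, 0.1377]
tool_rot: [-0.001, 0.926, -0.378, 0.001]
contact_force: [-0.2, -0.4, 0.4]
gripper_width: 0.587
grasp_force: 0.0
```

```bash
python3 - <<'E'
from h import *
st=state();print(st["tool_pos"],st["gripper_width"])
r=rot(st["tool_rot"]);print(np.degrees(np.arctan2(r[1,0],r[0,0])))
f=save("wrist","w2")
for z in(.0545,.0795):print(proj("wrist",(.5672,.1825,z),st),proj("wrist",np.r_[np.array(st["tool_pos"])[:2],z],st))
E
```

```text
[0.56982184 0.18317067 0.13770815] 0.587053897642214
-44.4311191052778
[254.01937658 185.93740813] [251.48500955 184.45859252]
[254.31287057 194.31449147] [251.53382199 192.70651827]
```

View pics/w2.png

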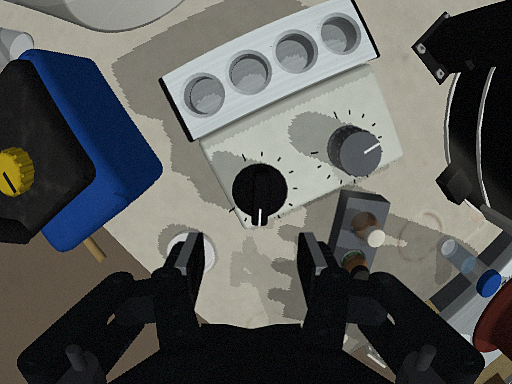

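The knob centre shows at (259,190), with the bar vertical at (260,165-225). I'll refine from this.

```bash
python3 - <<'E'
from h import *
st=state()
print(at("wrist",(260,193),.0545,st),at("wrist",(261,205),.0795,st),at("wrist",(260,225),.0795,st))
px=[(205,95),(250,72),(295,51),(340,34)]
W=[at("wrist",p,.072,st) for p in px]
W+=[at("wrist",(259.5,191),.0545,st),at("wrist",(354.5,148),.078,st)]
L=[(.05,.063),(.05,.021),(.05,-.021),(.05,-.063),(-.05,.058),(-.05,-.036)]
a,M,t,e=fit(L,W);print(np.degrees(a),t,e.round(4));print((np.array(L)@M.T+t).round(4))
i=camera_info("wrist")
b=cv2.imread("pics/w2.png")[150:260,200:330]
cv2.imwrite("pics/w2c.png",cv2.resize(b,None,fx=5,fy=5,interpolation=cv2.INTER_CUBIC))
E
```

```text
[0.5588073  0.18336048 0.0545    ] [0.55672632 0.18515501 0.0795    ] [0.54402035 0.1985342  0.0795    ]
-18.7538403258372 [0.5894074  0.11145234] [0.0031 0.0019 0.0008 0.0014 0.0002 0.0068]
[[0.657  0.155 ]
 [0.6435 0.1153]
 [0.63   0.0755]
 [0.6165 0.0357]
 [0.5607 0.1824]
 [0.5305 0.0934]]
```

View pics/w2c.png

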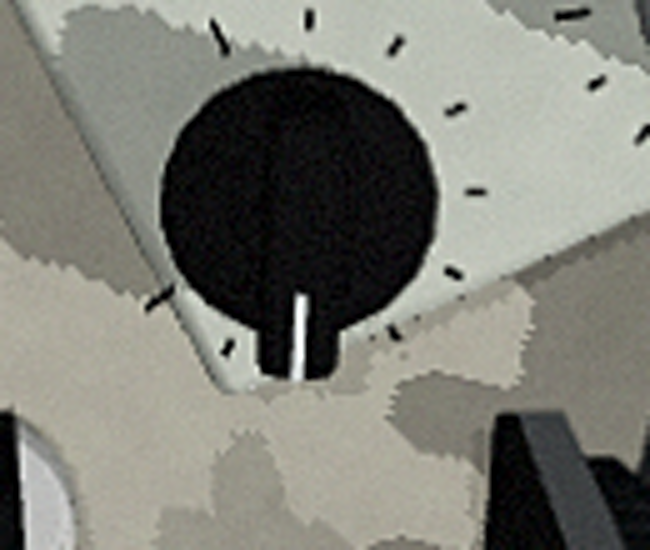

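The knob centre is at (259.8,190.3), so I shift by (-8.5, -1.5) mm, descend and pinch.

play_rows --pt "-0.0085 -0.0013 0" --pt "0 0 -0.02" --pt "0 0 -0.02" --pt "0 0 -0.02" --pt "0 0 -0.02" --pt "0 0 0" --pt "0 0 0" --turn '[0, 0, 0, 0, 0, 0, 0]'

```text
time: 6.12
tool_pos: [0.5606, 0.1819, 0.0556]
tool_rot: [-0.0, 0.925, -0.379, 0.0]
contact_force: [0.7, -0.7, 0.5]
gripper_width: 0.584
grasp_force: 0.0
```

play_rows --pt "0 0 0" --pt "0 0 0" --pt "0 0 0" --pt "0 0 0" --pt "0 0 0" --pt "0 0 0" --turn '[0, 0, 0, 0, 0, 0]' --hand 0.0

```text
time: 6.88
tool_pos: [0.5601, 0.1818, 0.0554]
tool_rot: [0.0, 0.925, -0.379, -0.0]
contact_force: [-0.0, -0.5, 1.0]
gripper_width: 0.003
grasp_force: 0.0
```

The fingers shut on nothing, so I'll look.

```bash
python3 - <<'E'
from h import *
st=state();print(st["tool_pos"],st["joint_pos"].round(2))
save("wrist","w3");f=save("side","s3");cv2.imwrite("pics/s3.png",cv2.resize(cv2.cvtColor(f[150:270,220:360],cv2.COLOR_RGB2BGR),None,fx=3,fy=3,interpolation=cv2.INTER_CUBIC))
a=cv2.imread("pics/w3.png");b=cv2.imread("pics/s3.png");c=np.zeros((384,512+420,3),np.uint8);c[:,:512]=a;c[:360,512:]=b
cv2.imwrite("pics/m3.png",cv2.resize(c,(800,330),interpolation=cv2.INTER_AREA))
E
```

```text
[0.5601415  0.18184835 0.05539647] [0.19 0.1  1.81 0.   1.23 2.54]
```

View pics/m3.png

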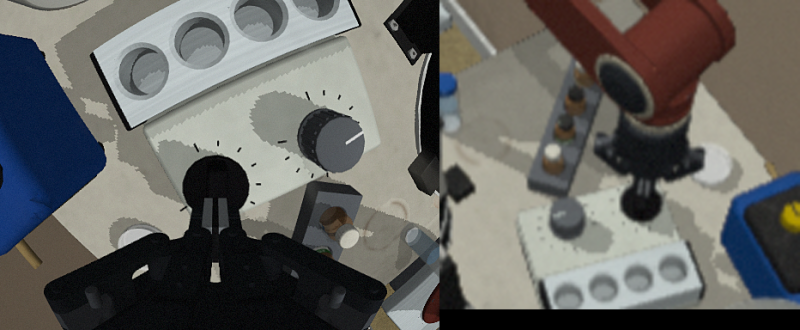

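```bash
python3 - <<'E'
from h import *
st=state();p=np.array(st["tool_pos"])
print([proj("wrist",np.r_[p[:2],z],st).round(0) for z in(.0545,.0795)])
a=cv2.imread("pics/w3.png")[160:350,170:330];g=cv2.convertScaleAbs(a,alpha=3,beta=10)
cv2.imwrite("pics/w3c.png",np.hstack([cv2.resize(x,None,fx=2.5,fy=3,interpolation=cv2.INTER_CUBIC) for x in(a,g)]))
E
```

```text
[array([252., 219.]), array([252., 236.])]
```

View pics/w3c.png

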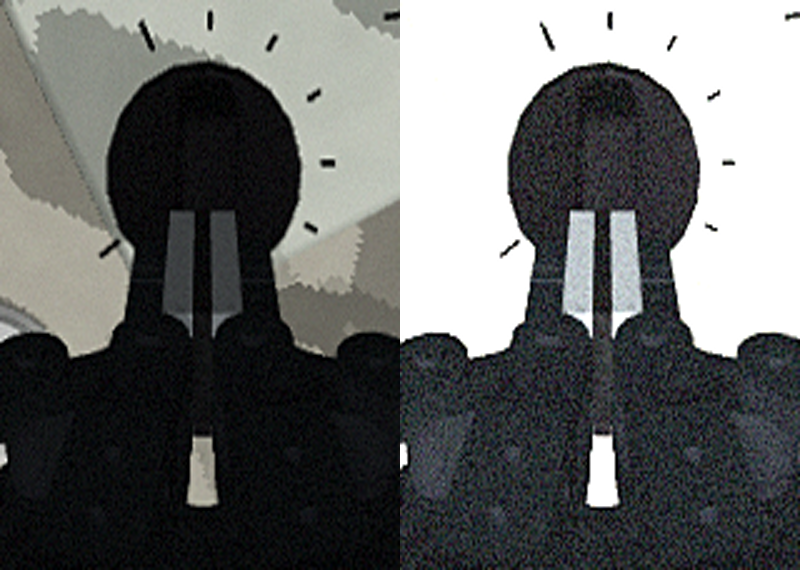

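The closed fingertips look to sit above the bar, though the reported TCP says otherwise. I'll open and feel downward gently.

play_rows --pt "0 0 0" --pt "0 0 0" --pt "0 0 0" --pt "0 0 -0.002" --pt "0 0 -0.002" --pt "0 0 0" --turn '[0, 0, 0, 0, 0, 0]' --hand 0.04

```text
time: 7.72
tool_pos: [0.5599, 0.1818, 0.051]
tool_rot: [0.0, 0.925, -0.379, -0.0]
contact_force: [0.6, 0.0, -0.8]
gripper_width: 0.468
grasp_force: 0.0
```

```bash
python3 - <<'E'
from h import *
st=state();p=np.array(st["tool_pos"]);print(p,st["contact_force"],st["gripper_width"])
save("wrist","w4");f=save("side","s4")
print([proj("side",p+[0,0,z]).round(1) for z in(0,.024,.037)])
a=cv2.imread("pics/w4.png")[160:350,170:330];b=cv2.imread("pics/s4.png")[195:255,270:330]
cv2.imwrite("pics/m4.png",np.hstack([cv2.resize(cv2.convertScaleAbs(x,alpha=2.5,beta=5),(400,500),interpolation=cv2.INTER_CUBIC) for x in(a,b)]))
E
```

```text
[0.55988262 0.18178281 0.05099172] [ 0.57014971  0.01862149 -0.80289835] 0.46797350956056005
[array([297.6, 229. ]), array([298.1, 225.4]), array([298.4, 223.5])]
```

View pics/m4.png

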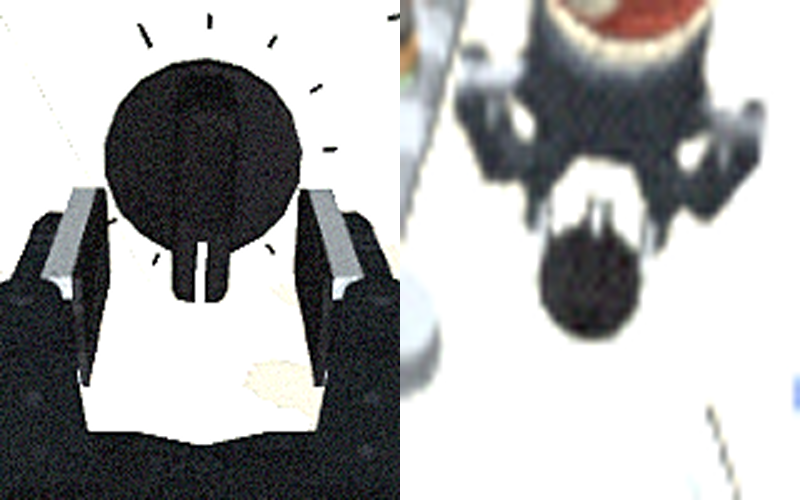

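Both views put the fingertips about 35 mm above the reported TCP. I'll confirm by feel.

play_rows --pt "0 0 -0.003" --pt "0 0 -0.003" --pt "0 0 0" --turn '[0, 0, 0]'

```text
time: 8.2
tool_pos: [0.5598, 0.1818, 0.0449]
tool_rot: [0.0, 0.925, -0.379, -0.0]
contact_force: [-0.3, 0.3, -0.0]
gripper_width: 0.467
grasp_force: 0.0
```

play_rows --pt "0 0 -0.003" --pt "0 0 -0.002" --pt "0 0 0" --turn '[0, 0, 0]'

```text
time: 8.57
tool_pos: [0.56, 0.1818, 0.0401]
tool_rot: [0.0, 0.925, -0.379, -0.0]
contact_force: [-1.1, -0.1, -1.6]
gripper_width: 0.465
grasp_force: 0.0
```

The TCP now reads below deck level with no contact, so the true tips are about 35 mm higher. I'll continue down and close.

play_rows --pt "0 0 -0.004" --pt "0 0 -0.004" --pt "0 0 -0.003" --pt "0 0 0" --turn '[0, 0, 0, 0]'

```text
time: 9.07
tool_pos: [0.5598, 0.1818, 0.0289]
tool_rot: [0.0, 0.925, -0.379, -0.0]
contact_force: [0.5, -0.3, 0.3]
gripper_width: 0.469
grasp_force: 0.0
```

play_rows --pt "0 0 0" --pt "0 0 0" --pt "0 0 0" --pt "0 0 0" --pt "0 0 0" --turn '[0, 0, 0, 0, 0]' --hand 0.0

```text
time: 9.7
tool_pos: [0.5601, 0.1815, 0.0298]
tool_rot: [0.0, 0.925, -0.379, -0.0]
contact_force: [-3.6, -3.2, 5.7]
gripper_width: 0.145
grasp_force: 59.8
```

Gripped at 12 mm with 60 N. Now turning anticlockwise.

play_rows --pt "0 0 0.001" --pt "0 0 0" --pt "0 0 0" --pt "0 0 0" --pt "0 0 0" --pt "0 0 0" --pt "0 0 0" --pt "0 0 0" --turn '[5, 10, 10, 10, 10, 10, 10, 10]'

```text
time: 10.7
tool_pos: [0.5601, 0.1826, 0.0298]
tool_rot: [-0.001, 0.964, 0.265, 0.0]
contact_force: [0.4, 1.1, -0.3]
gripper_width: 0.142
grasp_force: 59.1
```

play_rows --pt "0 0 0" --pt "0 0 0" --pt "0 0 0" --pt "0 0 0" --pt "0 0 0" --pt "0 0 0" --pt "0 0 0" --pt "0 0 0" --turn '[10, 10, 10, 10, 10, 10, 10, 10]'

```text
time: 11.7
tool_pos: [0.559, 0.183, 0.0298]
tool_rot: [-0.002, 0.568, 0.823, 0.0]
contact_force: [-4.2, 1.6, 2.1]
gripper_width: 0.146
grasp_force: 59.5
```

play_rows --pt "0 0 0" --pt "0 0 0" --pt "0 0 0" --pt "0 0 0" --pt "0 0 0" --pt "0 0 0" --turn '[10, 10, 10, 7, 6, 0]'

```text
time: 12.45
tool_pos: [0.5585, 0.1825, 0.0298]
tool_rot: [-0.002, 0.229, 0.973, 0.0]
contact_force: [-5.3, 0.8, 4.0]
gripper_width: 0.144
grasp_force: 59.6
```

```bash
cat >> h.py <<'E'
def yaw():
    r=rot(state()["tool_rot"]);return np.degrees(np.arctan2(r[1,0],r[0,0]))
E
python3 -c "
from h import *
s=state();print(s['time'],yaw(),s['tool_pos'],s['contact_force'],s['ft_torque'],s['gripper_width'],s['joint_pos'].round(2))"
```

```text
12.45 153.48727312220768 [0.55848371 0.18250674 0.02981748] [-5.31770871  0.77894473  4.04306885] [-0.04126133  1.01969869  0.06202141] 0.14351931605347718 [ 0.19  0.13  1.83  0.    1.19 -0.92]
```

play_rows --pt "0 0 0" --pt "0 0 0" --pt "0 0 0" --pt "0 0 0" --turn '[4, 3, 2, 0]'

```text
time: 12.95
tool_pos: [0.5584, 0.1824, 0.0298]
tool_rot: [-0.002, 0.153, 0.988, 0.0]
contact_force: [-5.8, 0.2, 3.8]
gripper_width: 0.145
grasp_force: 59.7
```

```bash
python3 -c "
from h import *
s=state();print(yaw(),s['contact_force'],s['ft_torque'],s['gripper_width'])"
```

```text
162.42787132254895 [-5.75137044  0.23475046  3.80765325] [-0.05575289  1.06185488 -0.10675056] 0.14547070473619206
```

play_rows --pt "0 0 0" --pt "0 0 0" --pt "0 0 0" --turn '[2, 2, 0]'

```text
time: 13.32
tool_pos: [0.5584, 0.1824, 0.0298]
tool_rot: [-0.002, 0.12, 0.993, 0.001]
contact_force: [-6.6, -0.1, 4.7]
gripper_width: 0.14
grasp_force: 69.5
```

```bash
python3 -c "
from h import *
s=state();print(yaw(),s['contact_force'],s['ft_torque'],s['gripper_width'])"
```

```text
166.2161832119777 [-6.63388167 -0.07485007  4.68785183] [-0.17263418  1.04386334 -1.16925029] 0.1398245955219158
```

The wrist torque about z is 1.2 N m, so the thermostat is at its stop. I'll release and go over the tray.

play_rows --pt "0 0 0" --pt "0 0 0" --pt "0 0 0.04" --pt "0 0 0.05" --pt "-0.049 0 0.05" --pt "-0.049 0 0" --pt "-0.048 0 0" --pt "0 0 0" --turn '[-3, 0, 0, 0, -9, -10, -10, -5]' --hand 0.05

```text
time: 14.32
tool_pos: [0.4169, 0.1823, 0.1644]
tool_rot: [0.0, 0.427, 0.904, 0.0]
contact_force: [0.6, -0.1, 0.1]
gripper_width: 0.588
grasp_force: 0.0
```

play_rows --pt "0 0 0" --pt "0 0 0" --pt "0 0 0" --turn '[0, 0, 0]'

```text
time: 14.7
tool_pos: [0.4199, 0.1819, 0.165]
tool_rot: [-0.0, 0.427, 0.904, -0.0]
contact_force: [0.3, 0.2, 0.0]
gripper_width: 0.586
grasp_force: 0.0
```

```bash
cat > look.py <<'E'
from h import *
import sys
def look(n,*things):
    st=state();f=save("wrist",n);print("tcp",st["tool_pos"].round(4),"yaw",round(yaw(),1))
    for t,z in things:
        for d in trace("wrist",t):
            ys,xs=np.where(d["region"]);print(t,round(d["p"],2),np.round(d["location"]),int(d["region"].sum()),(xs.min(),xs.max(),ys.min(),ys.max()),at("wrist",d["location"],z,st).round(4))
    return st,f
E
python3 - <<'E'
from look import *
st,f=look("w5",("vial_1",.055),("tray",.025),("thermostat",.07))
print(proj("wrist",np.r_[st["tool_pos"][:2],.06],st))
print([at("top",(245,137),z).round(3) for z in(0,.2,.29)])
E
```

```text
tcp [0.4199 0.1819 0.165 ] yaw 129.5
vial_1 0.87 [239. 223.] 760 (np.int64(227), np.int64(251), np.int64(206), np.int64(242)) [0.4421 0.1363 0.055 ]
vial_1 0.76 [241.  96.] 563 (np.int64(228), np.int64(255), np.int64(82), np.int64(108)) [0.3619 0.2386 0.055 ]
vial_1 0.64 [242. 136.] 615 (np.int64(229), np.int64(255), np.int64(124), np.int64(153)) [0.3877 0.2093 0.055 ]
vial_1 0.64 [240. 183.] 708 (np.int64(228), np.int64(254), np.int64(166), np.int64(198)) [0.4163 0.1716 0.055 ]
tray 0.91 [243. 154.] 5690 (np.int64(216), np.int64(268), np.int64(66), np.int64(242)) [0.4026 0.1906 0.025 ]
thermostat 0.88 [350. 250.] 1212 (np.int64(326), np.int64(364), np.int64(231), np.int64(278)) [0.5523 0.1913 0.07  ]
[249.78708042 178.57075612]
[array([0.755, 0.1  , 0.   ]), array([0.692, 0.099, 0.2  ]), array([0.663, 0.099, 0.29 ])]
```

View pics/w5.png

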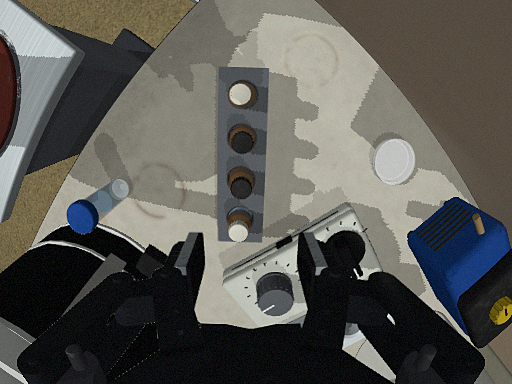

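Wrist view: caps at (240,93), (243,140), (243,186), (238,231), in line with the fingers' centre column. I'll check the camera's scale against the 46 mm pitch.

```bash
cat > pose.py <<'E'
E
python3 - <<'E'
from h import *
st=state();f=cv2.imread("pics/w5.png")
for dz in(0,.02,.035):
  s=dict(st);s["tool_pos"]=np.array(st["tool_pos"])+[0,0,dz]
  P=np.array([at("wrist",p,.067,s) for p in((240,93),(243,140),(243,186),(238,231))])
  print(dz,np.linalg.norm(np.diff(P,axis=0),axis=1).round(4),np.linalg.norm(P[0]-P[3]).round(4),P[:,:2].round(4).tolist(),at("wrist",(348,250),.0545,s).round(4))
  W=np.array([at("wrist",p,.03,s) for p in((218,68),(268,68),(262,242))]);print(np.linalg.norm(np.diff(W,axis=0),axis=1))
# view1 wells
w=camera_info("wrist")
E
```

```text
0 [0.0438 0.0446 0.0482] 0.1363 [[0.3601, 0.2402], [0.3899, 0.2081], [0.4181, 0.1734], [0.4442, 0.133]] [0.5602 0.1872 0.0545]
[0.05150648 0.19541977]
0.02 [0.047  0.0479 0.0516] 0.1462 [[0.3593, 0.2401], [0.3912, 0.2057], [0.4214, 0.1685], [0.4494, 0.1251]] [0.5733 0.1835 0.0545]
[0.05480579 0.20793761]
0.035 [0.0494 0.0503 0.0543] 0.1536 [[0.3586, 0.2401], [0.3922, 0.2039], [0.4239, 0.1648], [0.4534, 0.1192]] [0.5831 0.1807 0.0545]
[0.05728027 0.217326  ]
```

The scale is right: the tray measures 51.5 x 195 mm. Next I go above the vial nearest the heater for a close look.

play_rows --pt "0.013 -0.024 -0.01" --pt "0.013 -0.0235 -0.03" --pt "0 0 -0.05" --pt "0 0 0" --pt "0 0 0" --turn '[-1.4, 0, 0, 0, 0]' --hand 0.042

```text
time: 15.52
tool_pos: [0.4463, 0.1346, 0.0765]
tool_rot: [0.001, 0.438, 0.899, 0.0]
contact_force: [0.3, -1.7, 0.6]
gripper_width: 0.488
grasp_force: 0.0
```

```bash
python3 - <<'E'
from look import *
st,f=look("w6",("vial_1",.06),("tray",.025))
print(proj("wrist",np.r_[st["tool_pos"][:2],.067],st),proj("wrist",np.r_[st["tool_pos"][:2],.03],st))
E
```

```text
tcp [0.4463 0.1346 0.0765] yaw 128.1
vial_1 0.89 [247. 204.] 1488 (np.int64(229), np.int64(264), np.int64(182), np.int64(232)) [0.4415 0.1378 0.06  ]
vial_1 0.87 [248. 144.] 1249 (np.int64(230), np.int64(267), np.int64(123), np.int64(164)) [0.4162 0.1713 0.06  ]
vial_1 0.86 [250.  79.] 1193 (np.int64(229), np.int64(268), np.int64(61), np.int64(99)) [0.3911 0.206  0.06  ]
vial_1 0.79 [245.  21.] 1362 (np.int64(227), np.int64(265), np.int64(0), np.int64(41)) [0.3646 0.2347 0.06  ]
tray 0.91 [249. 112.] 10486 (np.int64(212), np.int64(283), np.int64(0), np.int64(233)) [0.4047 0.1871 0.025 ]
[249.40083693 215.23868496] [249.51340044 197.66426549]
```

View pics/w6.png

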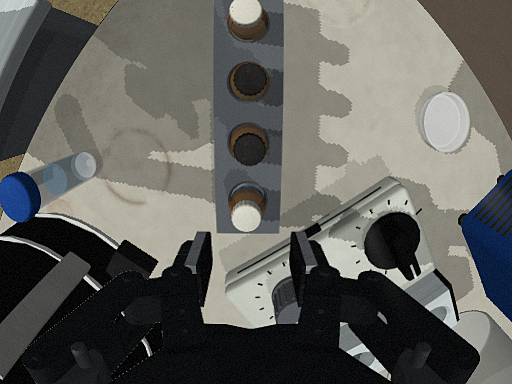

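The cap is at (246.5,217) against an expected (249.4,215), which is within 2 mm. Descending.

play_rows --pt "-0.001 -0.002 -0.02" --pt "0 0 -0.02" --pt "0 0 -0.01" --pt "0 0 0" --turn '[0, 0, 0, 0]'

```text
time: 16.18
tool_pos: [0.4445, 0.1325, 0.0253]
tool_rot: [-0.0, 0.438, 0.899, -0.0]
contact_force: [-0.2, -0.2, 0.4]
gripper_width: 0.495
grasp_force: 0.0
```

play_rows --pt "0 0 -0.008" --pt "0 0 -0.008" --pt "0 0 0" --turn '[0, 0, 0]'

```text
time: 16.55
tool_pos: [0.4437, 0.1323, 0.0083]
tool_rot: [-0.001, 0.438, 0.899, -0.0]
contact_force: [0.0, -0.5, -1.5]
gripper_width: 0.49
grasp_force: 0.0
```

play_rows --pt "0 0 0" --pt "0 0 0" --pt "0 0 0" --pt "0 0 0" --turn '[0, 0, 0, 0]' --hand 0.0

```text
time: 17.05
tool_pos: [0.4448, 0.1324, 0.0095]
tool_rot: [0.0, 0.438, 0.899, 0.0]
contact_force: [0.1, -0.3, 2.0]
gripper_width: 0.263
grasp_force: 59.0
```

Opening 22 mm: that is the cap. I'll open, go a bit lower for the body, and watch the force.

play_rows --pt "0 0 0" --pt "0 0 0" --pt "0 0 0" --pt "0 0 -0.005" --pt "0 0 -0.005" --pt "0 0 0" --turn '[0, 0, 0, 0, 0, 0]' --hand 0.042

```text
time: 17.8
tool_pos: [0.4437, 0.1323, -0.0018]
tool_rot: [-0.001, 0.438, 0.899, -0.0]
contact_force: [-0.2, -0.3, -1.0]
gripper_width: 0.493
grasp_force: 0.0
```

play_rows --pt "0 0 0" --pt "0 0 0" --pt "0 0 0" --pt "0 0 0" --turn '[0, 0, 0, 0]' --hand 0.0

```text
time: 18.3
tool_pos: [0.4446, 0.1324, -0.0008]
tool_rot: [0.0, 0.438, 0.899, 0.0]
contact_force: [0.0, -0.3, 0.8]
gripper_width: 0.284
grasp_force: 59.0
```

play_rows --pt "0 0 0" --pt "0 0 0" --pt "0 0 0" --pt "0 0 -0.004" --pt "0 0 -0.004" --pt "0 0 0" --turn '[0, 0, 0, 0, 0, 0]' --hand 0.042

```text
time: 19.05
tool_pos: [0.4446, 0.1324, -0.0067]
tool_rot: [-0.001, 0.438, 0.899, -0.001]
contact_force: [-9.0, -2.0, 18.1]
gripper_width: 0.491
grasp_force: 9.2
```

play_rows --pt "0 0 0" --pt "0 0 0" --pt "0 0 0" --pt "0 0 0" --pt "0 0 0" --pt "0 0 0" --turn '[0, 0, 0, 0, 0, 0]' --hand 0.0

```text
time: 19.8
tool_pos: [0.447, 0.1325, -0.0049]
tool_rot: [0.001, 0.438, 0.899, 0.001]
contact_force: [-7.7, -2.1, 23.5]
gripper_width: 0.29
grasp_force: 64.6
```

```bash
python3 - <<'E'
from h import *
print(state()["contact_force"],state()["ft_torque"])
save("wrist","w7");f=save("side","s7");b=cv2.cvtColor(f[150:220,240:310],cv2.COLOR_RGB2BGR)
a=cv2.imread("pics/w7.png")[150:340,160:350]
cv2.imwrite("pics/m7.png",np.hstack([cv2.resize(cv2.convertScaleAbs(x,alpha=2,beta=5),(400,400),interpolation=cv2.INTER_CUBIC) for x in(a,b)]))
E
```

```text
[-7.71706643 -2.07182061 23.46877605] [-0.40861358  1.32687122 -0.01631925]
```

View pics/m7.png

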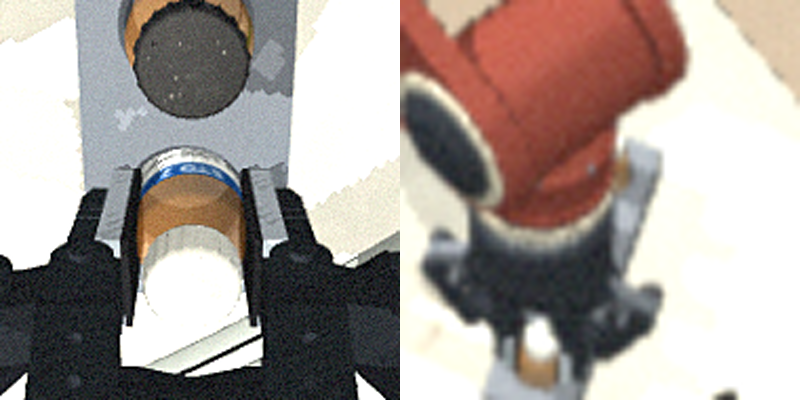

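The tips touched the tray top (z 0.030) at TCP z = -0.005, so the tip offset is +35 mm. The view shows the body held between the pads. I'll regrip 11 mm higher to leave the tips room above the block.

play_rows --pt "0 0 0" --pt "0 0 0.006" --pt "0 0 0.0075" --pt "0 0 0" --pt "0 0 0" --turn '[0, 0, 0, 0, 0]' --hand 0.042

```text
time: 20.52
tool_pos: [0.444, 0.1323, 0.0042]
tool_rot: [-0.0, 0.438, 0.899, -0.0]
contact_force: [-0.8, -0.1, -0.1]
gripper_width: 0.491
grasp_force: 0.0
```

play_rows --pt "0 0 0" --pt "0 0 0" --pt "0 0 0" --pt "0 0 0" --pt "0 0 0" --turn '[0, 0, 0, 0, 0]' --hand 0.0

```text
time: 21.15
tool_pos: [0.4444, 0.1324, 0.0045]
tool_rot: [-0.0, 0.438, 0.899, 0.0]
contact_force: [1.4, 0.1, 0.7]
gripper_width: 0.281
grasp_force: 58.8
```

play_rows --pt "0 0 0.03" --pt "0 0 0.04" --pt "0 0 0.05" --pt "0 0 0" --pt "0 0 0" --turn '[0, 0, 0, 0, 0]'

```text
time: 21.78
tool_pos: [0.444, 0.1323, 0.124]
tool_rot: [-0.0, 0.438, 0.899, -0.0]
contact_force: [-0.5, -0.6, -0.7]
gripper_width: 0.279
grasp_force: 59.3
```

```bash
python3 - <<'E'
from look import *
st,f=look("w8",("vial_1",.16),("tray",.025))
print(proj("wrist",np.r_[st["tool_pos"][:2],st["tool_pos"][2]+.06],st))
E
```

```text
tcp [0.444  0.1323 0.124 ] yaw 128.0
vial_1 0.95 [250.  34.] 915 (np.int64(236), np.int64(266), np.int64(15), np.int64(51)) [0.3779 0.2178 0.16  ]
vial_1 0.84 [253.  84.] 767 (np.int64(238), np.int64(268), np.int64(69), np.int64(99)) [0.3941 0.1994 0.16  ]
vial_1 0.71 [250. 136.] 749 (np.int64(237), np.int64(266), np.int64(120), np.int64(151)) [0.4081 0.179  0.16  ]
vial_1 0.58 [250. 249.] 3530 (np.int64(227), np.int64(274), np.int64(206), np.int64(292)) [0.4452 0.1319 0.16  ]
tray 0.75 [310. 258.] 88 (np.int64(305), np.int64(314), np.int64(250), np.int64(265)) [0.5491 0.1043 0.025 ]
tray 0.6 [252. 116.] 8967 (np.int64(222), np.int64(282), np.int64(6), np.int64(211)) [0.4072 0.1822 0.025 ]
[248.800853 271.246676]
```

Vial in hand, centred within 1 mm, with its bottom about 1.5 mm above the TCP. I'll go over the wells and measure them.

play_rows --pt "0.0 0 0.036" --pt "0.039 -0.0075 0.02" --pt "0.039 -0.0075 0.02" --pt "0.039 -0.0075 0" --pt "0.039 -0.0075 0" --pt "0.04 -0.007 0" --pt "0 0 0" --pt "0 0 0" --turn '[-9.6, -9.6, -9.6, -9.6, -9.6, -9.5, 0, 0]'

```text
time: 22.92
tool_pos: [0.6394, 0.0955, 0.1989]
tool_rot: [-0.001, 0.816, 0.578, -0.001]
contact_force: [0.2, 0.2, -0.8]
gripper_width: 0.275
grasp_force: 59.3
```

```bash
python3 - <<'E'
from look import *
st,f=look("w9",("thermostat",.06),("timer",.079))
L=np.array([(.05,.063),(.05,.021),(.05,-.021),(.05,-.063)])
a=np.radians(-19.2);M=np.array([[np.cos(a),-np.sin(a)],[np.sin(a),np.cos(a)]]);t=np.array([.592,.1115])
im=cv2.imread("pics/w9.png")
for P in L@M.T+t: 
    p=proj("wrist",np.r_[P,.072],st);print(p.round(0));cv2.circle(im,tuple(p.astype(int)),3,(0,0,255),-1)
cv2.imwrite("pics/w9a.png",cv2.resize(im,(768,576),interpolation=cv2.INTER_CUBIC))
E
```

```text
tcp [0.6394 0.0955 0.1989] yaw 70.6
thermostat 0.58 [159. 124.] 1660 (np.int64(130), np.int64(180), np.int64(99), np.int64(143)) [0.5631 0.1792 0.06  ]
timer 0.77 [162. 202.] 1362 (np.int64(142), np.int64(182), np.int64(182), np.int64(224)) [0.5383 0.0992 0.079 ]
timer 0.74 [134.  39.] 1525 (np.int64(110), np.int64(153), np.int64(16), np.int64(59)) [0.5745 0.2743 0.079 ]
[250. 114.]
[251. 154.]
[251. 193.]
[251. 228.]
```

View pics/w9a.png

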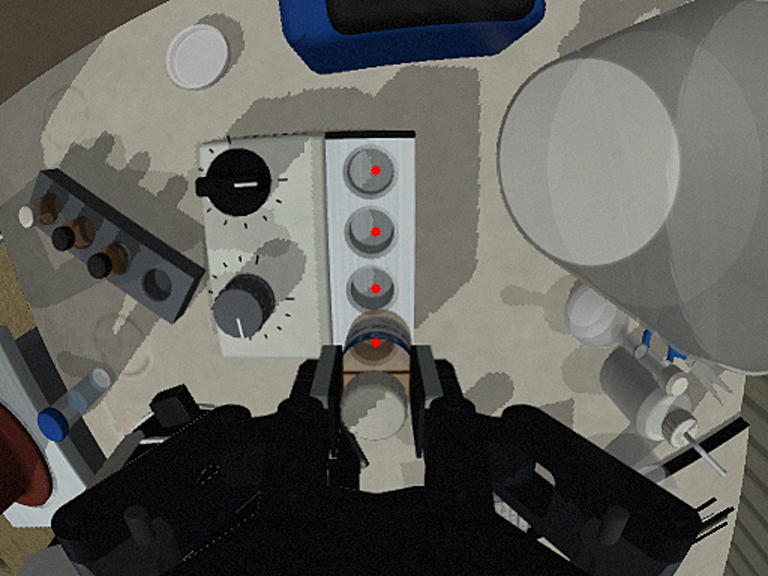

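The wells show at (371,171), (371,232), (371,288) in the 1.5x view, 5 px left of my marks. So the heater is 3.4 mm nearer, and the alignment is good. I'll check the carboy clearance.

```bash
python3 - <<'E'
from h import *
st=state();q=lambda x,y,z:at("wrist",(x/1.5,y/1.5),z,st).round(3)
for z in(.294,.27): print(q(500,155,z),q(679,160,z),q(590,58,z),q(588,265,z))
a=np.radians(-19.2);M=np.array([[np.cos(a),-np.sin(a)],[np.sin(a),np.cos(a)]])
W=np.array([at("wrist",(371/1.5,y/1.5),.072,st)[:2] for y in(171,232,288)])
from look import fit
L=np.array([(.05,.063),(.05,.021),(.05,-.021),(.05,-.063),(-.05,-.036),(-.05,.058)])
a,M,t,e=fit(L[:3],W);print(np.degrees(a),t,e);print((L@M.T+t).round(4))
# gripper knuckles outer edges, assume depth at TCP-0.09..-0.12
i=camera_info("wrist")
for dz in(.09,.12,.15): print(dz,at("wrist",(700/1.5,520/1.5),st["tool_pos"][2]+dz,st)-st["tool_pos"])
E
```

```text
[0.687 0.16  0.294] [0.728 0.148 0.294] [0.712 0.174 0.294] [0.7   0.133 0.294]
[0.693 0.157 0.27 ] [0.746 0.142 0.27 ] [0.726 0.175 0.27 ] [0.71  0.122 0.27 ]
-19.539681884714714 [0.58914359 0.11307591] [0.00010095 0.00052717 0.0006278 ]
[[0.6573 0.1557]
 [0.6433 0.1161]
 [0.6292 0.0766]
 [0.6152 0.037 ]
 [0.53   0.0959]
 [0.5614 0.1845]]
0.09 [ 0.0995256 -0.0798461  0.09     ]
0.12 [ 0.07398975 -0.02764919  0.12      ]
0.15 [0.0484539  0.02454771 0.15      ]
```

The wells are fixed to within 1 mm. The carboy and pump constrain well 1, so this vial goes into well 4.

play_rows --pt "-0.0247 -0.0599 0" --pt "0 0 -0.05" --pt "0 0 -0.05" --pt "0 0 -0.012" --pt "0 0 0" --pt "0 0 0" --turn '[0, 0, 0, 0, 0, 0]'

```text
time: 23.82
tool_pos: [0.6185, 0.0377, 0.0916]
tool_rot: [0.001, 0.816, 0.578, 0.002]
contact_force: [0.8, -0.0, -0.0]
gripper_width: 0.281
grasp_force: 59.3
```

```bash
python3 - <<'E'
from h import *
st=state();f=save("wrist","w10")
print(at("side",(355.8,292.5),.294).round(3),at("side",(355.8,292.5),.27).round(3))
s=lambda x,y,z:at("side",(x/1.5625,y/1.5625),z).round(3)
print("carboy sides z.2",s(474,490,.2),s(608,490,.2),s(530,565,0))
t=lambda x,y,z:at("top",(130+x/3,120+y/3),z).round(3)
print("top sides",[ (t(262,0,z),t(430,0,z),t(345,52,z)) for z in(.15,.25)])
print(st["tool_pos"])
E
```

```text
[0.85  0.105 0.294] [0.847 0.114 0.27 ]
carboy sides z.2 [0.804 0.001 0.2  ] [0.922 0.171 0.2  ] [0.929 0.048 0.   ]
top sides [(array([0.758, 0.179, 0.15 ]), array([0.759, 0.018, 0.15 ]), array([0.707, 0.099, 0.15 ])), (array([0.722, 0.173, 0.25 ]), array([0.724, 0.024, 0.25 ]), array([0.675, 0.099, 0.25 ]))]
[0.61850406 0.03772936 0.09164354]
```

play_rows --pt "0 0 0" --pt "0 0 0" --turn '[0, 0]'

```text
time: 24.12
tool_pos: [0.6172, 0.0376, 0.0896]
tool_rot: [0.0, 0.816, 0.577, 0.001]
contact_force: [-0.0, -0.6, -1.0]
gripper_width: 0.277
grasp_force: 59.3
```

```bash
python3 - <<'E'
from h import *
st=state();print(st["tool_pos"],yaw())
T=np.array([.6394,.0955,.1989]);s=dict(st);s["tool_pos"]=T;a=np.radians(70.6)/2
s["tool_rot"]=np.array([0,np.cos(a),np.sin(a),0])
for p in((320,72),(440,50),(545,20),(283,12)):
  print(p,[at("wrist",(p[0]/1.5,p[1]/1.5),z,s).round(3) for z in(0.,.1,.2)])
E
```

```text
[0.61720234 0.0375695  0.08955349] 70.54846374738172
(320, 72) [array([0.644, 0.247, 0.   ]), array([0.65 , 0.226, 0.1  ]), array([0.655, 0.205, 0.2  ])]
(440, 50) [array([0.745, 0.233, 0.   ]), array([0.723, 0.215, 0.1  ]), array([0.702, 0.198, 0.2  ])]
(545, 20) [array([0.846, 0.236, 0.   ]), array([0.798, 0.218, 0.1  ]), array([0.749, 0.2  , 0.2  ])]
(283, 12) [array([0.633, 0.311, 0.   ]), array([0.641, 0.273, 0.1  ]), array([0.65 , 0.235, 0.2  ])]
```

play_rows --pt "-0.001 -0.001 0" --pt "0 0 0" --pt "0 0 0" --pt "0 0 0" --turn '[0, 0, 0, 0]'

```text
time: 24.62
tool_pos: [0.6155, 0.0366, 0.0884]
tool_rot: [-0.0, 0.816, 0.577, -0.0]
contact_force: [0.1, -0.7, -1.0]
gripper_width: 0.277
grasp_force: 59.3
```

play_rows --pt "-0.0005 -0.0008 -0.008" --pt "0 0 -0.008" --pt "0 0 -0.006" --pt "0 0 0" --pt "0 0 0" --turn '[0, 0, 0, 0, 0]'

```text
time: 25.25
tool_pos: [0.6152, 0.0358, 0.0666]
tool_rot: [0.0, 0.816, 0.577, 0.0]
contact_force: [-0.6, 0.2, 0.2]
gripper_width: 0.279
grasp_force: 59.3
```

play_rows --pt "0 0 -0.006" --pt "0 0 -0.006" --pt "0 0 -0.004" --pt "0 0 0" --pt "0 0 0" --turn '[0, 0, 0, 0, 0]'

```text
time: 25.88
tool_pos: [0.6152, 0.0358, 0.0507]
tool_rot: [0.0, 0.816, 0.577, 0.0]
contact_force: [-0.1, -0.4, 0.9]
gripper_width: 0.277
grasp_force: 59.3
```

In the well with no force. On to the bottom.

play_rows --pt "0 0 -0.005" --pt "0 0 -0.004" --pt "0 0 -0.001" --pt "0 0 0" --turn '[0, 0, 0, 0]'

```text
time: 26.38
tool_pos: [0.615, 0.0358, 0.0403]
tool_rot: [-0.0, 0.816, 0.577, -0.0]
contact_force: [0.5, 0.2, 0.5]
gripper_width: 0.279
grasp_force: 59.3
```

play_rows --pt "0 0 0" --pt "0 0 0" --pt "0 0 0" --pt "0 0 0.03" --pt "0 0 0.05" --pt "0 0 0.05" --pt "0 0 0" --pt "0 0 0" --turn '[0, 0, 0, 0, 0, 0, 0, 0]' --hand 0.036

```text
time: 27.38
tool_pos: [0.6148, 0.0358, 0.1702]
tool_rot: [-0.0, 0.816, 0.577, -0.0]
contact_force: [-0.1, 0.2, 0.1]
gripper_width: 0.423
grasp_force: 0.0
```

```bash
python3 - <<'E'
from look import *
st,f=look("w11",("vial_1",.1),("tray",.025))
for dz in(.061,):
  print(proj("wrist",(.6152,.037,.101),st),proj("wrist",(.6152,.037,.081),st))
E
```

```text
tcp [0.6148 0.0358 0.1702] yaw 70.5
vial_1 0.68 [12. 96.] 506 (np.int64(0), np.int64(25), np.int64(85), np.int64(107)) [0.4146 0.2153 0.1   ]
vial_1 0.62 [ 56. 129.] 617 (np.int64(39), np.int64(71), np.int64(116), np.int64(138)) [0.4587 0.1563 0.1   ]
vial_1 0.61 [151. 151.] 1718 (np.int64(128), np.int64(176), np.int64(131), np.int64(177)) [0.545  0.0979 0.1   ]
vial_1 0.59 [250. 183.] 879 (np.int64(238), np.int64(265), np.int64(163), np.int64(201)) [0.616  0.0413 0.1   ]
vial_1 0.58 [ 33. 109.] 561 (np.int64(16), np.int64(47), np.int64(100), np.int64(120)) [0.438  0.1875 0.1   ]
tray 0.72 [ 80. 130.] 4432 (np.int64(7), np.int64(125), np.int64(69), np.int64(174)) [0.4376 0.1544 0.025 ]
[250.34830574 188.40526754] [250.34117616 182.14744551]
```

Vial 1 of 4 sits fully down: its centre is at (250,183) where (250,182) was expected. Back to the tray.

play_rows --pt "-0.033 0.0225 0" --pt "-0.033 0.0225 0" --pt "-0.033 0.0225 0" --pt "-0.033 0.0225 -0.02" --pt "-0.033 0.0225 -0.03" --pt "-0.033 0.022 -0.03" --pt "0 0 0" --pt "0 0 0" --turn '[9.6, 9.6, 9.6, 9.6, 9.6, 9.6, 0, 0]' --hand 0.042

```text
time: 28.52
tool_pos: [0.4174, 0.1701, 0.0905]
tool_rot: [0.0, 0.438, 0.899, -0.0]
contact_force: [0.7, 1.1, 1.7]
gripper_width: 0.488
grasp_force: 0.0
```

```bash
cat > tl.py <<'E'
from look import *
def tray(n):
    st,f=look(n)
    V=[]
    for d in trace("wrist","vial_1"):
        if d["p"]>.35 and d["region"].sum()>300: 
            p=at("wrist",d["location"],.045,st)[:2]; V.append(p);print("vial",round(d["p"],2),np.round(d["location"]),p.round(4),"d",(p-st["tool_pos"][:2]).round(4))
    T=[d for d in trace("wrist","tray") if d["p"]>.5]
    for d in T[:1]:
        c=cv2.findContours(d["region"].astype(np.uint8),cv2.RETR_EXTERNAL,2)[0];c=max(c,key=cv2.contourArea)[:,0]
        W=np.array([at("wrist",p,.025,st)[:2] for p in c],np.float32);print("tray rect",cv2.minAreaRect(W))
E
python3 -c "
from tl import *
tray('w12')"
```

```text
tcp [0.4174 0.1701 0.0905] yaw 128.1
vial 0.83 [249.  80.] [0.3608 0.2415] d [-0.0566  0.0714]
vial 0.82 [250. 142.] [0.3904 0.2052] d [-0.0271  0.0351]
vial 0.74 [247. 197.] [0.4155 0.1698] d [-0.002  -0.0003]
tray rect ((0.40372902154922485, 0.1854950487613678), (0.055052749812603, 0.2006167471408844), 37.34831237792969)
```

play_rows --pt "-0.002 0 -0.02" --pt "0 0 -0.025" --pt "0 0 -0.02" --pt "0 0 -0.015" --pt "0 0 -0.005" --pt "0 0 0" --pt "0 0 0" --turn '[0, 0, 0, 0, 0, 0, 0]'

```text
time: 29.55
tool_pos: [0.416, 0.1704, 0.0065]
tool_rot: [0.001, 0.437, 0.899, 0.001]
contact_force: [0.1, 0.6, 0.4]
gripper_width: 0.492
grasp_force: 0.0
```

play_rows --pt "0 0 0" --pt "0 0 0" --pt "0 0 0" --pt "0 0 0" --pt "0 0 0" --turn '[0, 0, 0, 0, 0]' --hand 0.0

```text
time: 30.18
tool_pos: [0.4159, 0.1704, 0.0067]
tool_rot: [0.001, 0.437, 0.899, 0.0]
contact_force: [-0.8, -0.9, 6.0]
gripper_width: 0.269
grasp_force: 58.7
```

play_rows --pt "0 0 0.03" --pt "0 0 0.06" --pt "0.0355 -0.0157 0.05" --pt "0.0355 -0.0157 0" --pt "0.0355 -0.0157 0" --pt "0.0355 -0.0157 0" --pt "0.0355 -0.0157 0" --pt "0.0355 -0.0157 0" --turn '[0, 0, -9.6, -9.6, -9.6, -9.6, -9.6, -9.6]'

```text
time: 31.18
tool_pos: [0.6286, 0.0757, 0.1444]
tool_rot: [-0.0, 0.818, 0.575, -0.0]
contact_force: [-0.2, 0.3, -0.1]
gripper_width: 0.272
grasp_force: 59.1
```

play_rows --pt "0 0 -0.03" --pt "0 0 -0.025" --pt "0 0 0" --pt "0 0 0" --pt "0 0 0" --pt "0 0 0" --turn '[0, 0, 0, 0, 0, 0]'

```text
time: 31.92
tool_pos: [0.6284, 0.0764, 0.0913]
tool_rot: [0.001, 0.816, 0.578, 0.001]
contact_force: [-0.6, 0.3, -0.3]
gripper_width: 0.273
grasp_force: 59.1
```

```bash
cat > held.py <<'E'
from look import *
import sys
# held vial offset from TCP in tool x/y, bottom height b above TCP
def held(n,b):
    st,f=look(n);d=[x for x in trace("wrist","vial_1") if x["region"].sum()>2000]
    T=rot(st["tool_rot"]);p=np.array(st["tool_pos"])
    h=np.linspace(0,2*np.pi,40)
    def sil(ox,oy):
        P=[(13.5e-3*np.cos(a)+ox,13.5e-3*np.sin(a)+oy,-(b+z)) for a in h for z in(0,.054)]+[(11e-3*np.cos(a)+ox,11e-3*np.sin(a)+oy,-(b+.061)) for a in h]
        q=np.array([proj("wrist",p+T@np.array(v),st) for v in P]);return q[:,0].min(),q[:,0].max(),q[:,1].min(),q[:,1].max()
    for x in d:
        ys,xs=np.where(x["region"]);print("seen",xs.min(),xs.max(),ys.min(),ys.max(),x["p"])
    for o in(-.003,0,.003): print("pred tool-x",o,np.round(sil(o,0),1))
E
python3 -c "
from held import *
held('w13',-.0007)"
```

```text
tcp [0.6284 0.0764 0.0913] yaw 70.5
seen 228 274 205 291 0.77
pred tool-x -0.003 [223.1 278.  205.8 295.9]
pred tool-x 0 [222.8 278.3 201.4 291.1]
pred tool-x 0.003 [222.6 278.6 196.9 286.1]
```

The held vial is about 1 mm off centre. Inserting it into well 3.

play_rows --pt "0.001 0.001 -0.008" --pt "0 0 -0.008" --pt "0 0 -0.008" --pt "0 0 -0.006" --pt "0 0 0" --turn '[0, 0, 0, 0, 0]'

```text
time: 32.65
tool_pos: [0.6282, 0.0773, 0.059]
tool_rot: [-0.0, 0.816, 0.577, -0.0]
contact_force: [1.0, 0.1, -0.7]
gripper_width: 0.271
grasp_force: 59.1
```

play_rows --pt "0 0 -0.006" --pt "0 0 -0.006" --pt "0 0 -0.005" --pt "0 0 -0.002" --pt "0 0 0" --pt "0 0 0" --turn '[0, 0, 0, 0, 0, 0]'

```text
time: 33.4
tool_pos: [0.6287, 0.0773, 0.041]
tool_rot: [0.0, 0.816, 0.577, 0.0]
contact_force: [0.0, -0.2, -1.3]
gripper_width: 0.271
grasp_force: 59.1
```

play_rows --pt "0 0 0" --pt "0 0 0" --pt "0 0 0" --pt "0 0 0.03" --pt "0 0 0.05" --pt "0 0 0.05" --pt "-0.04 0.021 0" --pt "-0.04 0.021 0" --turn '[0, 0, 0, 0, 0, 0, 9.6, 9.6]' --hand 0.036

```text
time: 34.4
tool_pos: [0.5485, 0.1196, 0.1722]
tool_rot: [0.001, 0.707, 0.707, 0.001]
contact_force: [1.4, 0.2, -0.2]
gripper_width: 0.421
grasp_force: 0.0
```

```bash
python3 - <<'E'
from look import *
look("w14",("vial_1",.081))
t=lambda x,y,z:at("top",(130+x/3,120+y/3),z).round(3)
for p in((208,152),(107,120),(238,10),(215,95)): print(p,t(*p,0),t(*p,.1),t(*p,.205))
E
```

```text
tcp [0.5485 0.1196 0.1722] yaw 90.4
vial_1 0.89 [83. 73.] 678 (np.int64(65), np.int64(100), np.int64(60), np.int64(83)) [0.3842 0.2336 0.081 ]
vial_1 0.81 [104. 100.] 661 (np.int64(88), np.int64(121), np.int64(88), np.int64(112)) [0.4074 0.204  0.081 ]
vial_1 0.68 [328. 224.] 787 (np.int64(314), np.int64(343), np.int64(206), np.int64(242)) [0.6274 0.0764 0.081 ]
(208, 152) [0.644 0.242 0.   ] [0.62  0.232 0.1  ] [0.595 0.222 0.205]
(107, 120) [ 0.677  0.349 -0.   ] [0.651 0.332 0.1  ] [0.624 0.314 0.205]
(238, 10) [0.8   0.214 0.   ] [0.765 0.206 0.1  ] [0.729 0.198 0.205]
(215, 95) [0.705 0.236 0.   ] [0.677 0.227 0.1  ] [0.648 0.217 0.205]
```

play_rows --pt "-0.04 0.0215 0" --pt "-0.04 0.0215 0" --pt "-0.04 0.0215 -0.03" --pt "-0.04 0.0215 -0.05" --pt "0 0 0" --pt "0 0 0" --turn '[9.6, 9.6, 9.6, 9.6, 0, 0]' --hand 0.042

```text
time: 35.25
tool_pos: [0.3928, 0.2038, 0.0956]
tool_rot: [0.001, 0.438, 0.899, 0.001]
contact_force: [0.1, -0.5, 0.4]
gripper_width: 0.491
grasp_force: 0.0
```

```bash
python3 -c "
from tl import *
tray('w15')"
```

```text
tcp [0.3928 0.2038 0.0956] yaw 128.0
vial 0.88 [246. 135.] [0.3605 0.2406] d [-0.0323  0.0369]
vial 0.85 [247. 190.] [0.3877 0.2065] d [-0.0051  0.0028]
tray rect ((0.4030272662639618, 0.18449512124061584), (0.05421901121735573, 0.20110556483268738), 36.34242248535156)
```

Next is vial c, for well 1 at yaw 128, which is clear of both the pump and the carboy while well 2 is empty.

play_rows --pt "-0.005 0.0025 -0.02" --pt "0 0 -0.025" --pt "0 0 -0.025" --pt "0 0 -0.015" --pt "0 0 -0.005" --pt "0 0 0" --pt "0 0 0" --turn '[0, 0, 0, 0, 0, 0, 0]'

```text
time: 36.28
tool_pos: [0.3876, 0.2065, 0.0057]
tool_rot: [0.001, 0.437, 0.899, 0.001]
contact_force: [0.4, -0.2, 0.1]
gripper_width: 0.497
grasp_force: 0.0
```

play_rows --pt "0 0 0" --pt "0 0 0" --pt "0 0 0" --pt "0 0 0" --pt "0 0 0" --turn '[0, 0, 0, 0, 0]' --hand 0.0

```text
time: 36.9
tool_pos: [0.3874, 0.2064, 0.0058]
tool_rot: [0.001, 0.437, 0.899, 0.0]
contact_force: [-1.0, -0.5, 6.7]
gripper_width: 0.277
grasp_force: 58.7
```

play_rows --pt "0 0 0.03" --pt "0 0 0.06" --pt "0.045 -0.0085 0.05" --pt "0.045 -0.0085 0" --pt "0.045 -0.0085 0" --pt "0.045 -0.0085 0" --pt "0.045 -0.0085 0" --pt "0.045 -0.0082 0" --turn '[0, 0, 0, 0, 0, 0, 0, 0]'

```text
time: 37.9
tool_pos: [0.6543, 0.1558, 0.1401]
tool_rot: [-0.0, 0.437, 0.899, -0.0]
contact_force: [-1.2, 0.2, 0.0]
gripper_width: 0.275
grasp_force: 59.2
```

play_rows --pt "0 0 -0.03" --pt "0 0 -0.025" --pt "0 0 0" --pt "0 0 0" --pt "0 0 0" --pt "0 0 0" --turn '[0, 0, 0, 0, 0, 0]'

```text
time: 38.65
tool_pos: [0.6538, 0.1563, 0.0872]
tool_rot: [0.001, 0.437, 0.899, 0.001]
contact_force: [0.1, -0.6, -0.6]
gripper_width: 0.276
grasp_force: 59.2
```

```bash
python3 -c "
from held import *
held('w16',0)"
```

```text
tcp [0.6538 0.1563 0.0872] yaw 128.1
seen 227 274 205 292 0.64
pred tool-x -0.003 [221.3 276.6 205.6 296.1]
pred tool-x 0 [221.1 276.8 201.1 291.3]
pred tool-x 0.003 [220.8 277.1 196.6 286.3]
```

play_rows --pt "0.003 -0.0005 -0.004" --pt "0 0 0" --pt "0 0 0" --pt "0 0 -0.008" --pt "0 0 -0.008" --pt "0 0 0" --turn '[0, 0, 0, 0, 0, 0]'

```text
time: 39.5
tool_pos: [0.655, 0.1555, 0.064]
tool_rot: [-0.001, 0.437, 0.899, -0.001]
contact_force: [-0.5, -0.1, -0.8]
gripper_width: 0.272
grasp_force: 59.2
```

play_rows --pt "0 0 -0.006" --pt "0 0 -0.006" --pt "0 0 0" --pt "0 0 0" --turn '[0, 0, 0, 0]'

```text
time: 40.0
tool_pos: [0.6562, 0.1556, 0.0538]
tool_rot: [0.0, 0.437, 0.899, 0.0]
contact_force: [0.4, 0.4, -0.3]
gripper_width: 0.277
grasp_force: 59.2
```

Free of force. Down and release.

play_rows --pt "0 0 -0.005" --pt "0 0 -0.005" --pt "0 0 -0.002" --pt "0 0 0" --pt "0 0 0" --turn '[0, 0, 0, 0, 0]'

```text
time: 40.62
tool_pos: [0.6561, 0.1556, 0.0418]
tool_rot: [-0.0, 0.437, 0.899, 0.0]
contact_force: [-0.5, -0.1, -0.2]
gripper_width: 0.274
grasp_force: 59.2
```

play_rows --pt "0 0 0" --pt "0 0 0" --pt "0 0 0" --pt "0 0 0.03" --pt "0 0 0.05" --pt "0 0 0.05" --pt "-0.045 0.012 0" --pt "-0.045 0.012 0" --turn '[0, 0, 0, 0, 0, 0, 0, 0]' --hand 0.036

```text
time: 41.62
tool_pos: [0.5659, 0.1798, 0.1731]
tool_rot: [0.001, 0.438, 0.899, 0.001]
contact_force: [0.4, 0.3, 0.6]
gripper_width: 0.426
grasp_force: 0.0
```

play_rows --pt "-0.052 0.016 0" --pt "-0.052 0.016 0" --pt "-0.052 0.016 -0.03" --pt "-0.05 0.013 -0.05" --pt "0 0 0" --pt "0 0 0" --turn '[0, 0, 0, 0, 0, 0]' --hand 0.042

```text
time: 42.38
tool_pos: [0.3676, 0.2392, 0.0993]
tool_rot: [0.001, 0.437, 0.899, 0.001]
contact_force: [1.0, 0.0, 1.2]
gripper_width: 0.493
grasp_force: 0.0
```

```bash
python3 -c "
from tl import *
tray('w17')"
```

```text
tcp [0.3676 0.2392 0.0993] yaw 128.1
vial 0.72 [243. 187.] [0.3595 0.2415] d [-0.0081  0.0023]
tray rect ((0.4011000394821167, 0.18485775589942932), (0.05488546937704086, 0.20489031076431274), 37.59719467163086)
```

play_rows --pt "-0.0075 0.0025 -0.02" --pt "0 0 -0.025" --pt "0 0 -0.025" --pt "0 0 -0.015" --pt "0 0 -0.009" --pt "0 0 0" --pt "0 0 0" --turn '[0, 0, 0, 0, 0, 0, 0]'

```text
time: 43.4
tool_pos: [0.36, 0.2418, 0.0052]
tool_rot: [0.001, 0.437, 0.899, 0.001]
contact_force: [0.5, 0.6, 0.5]
gripper_width: 0.492
grasp_force: 0.0
```

play_rows --pt "0 0 0" --pt "0 0 0" --pt "0 0 0" --pt "0 0 0" --pt "0 0 0" --turn '[0, 0, 0, 0, 0]' --hand 0.0

```text
time: 44.02
tool_pos: [0.3598, 0.2417, 0.0055]
tool_rot: [0.0, 0.437, 0.899, 0.0]
contact_force: [-2.0, -1.2, 6.0]
gripper_width: 0.276
grasp_force: 58.6
```

play_rows --pt "0 0 0.03" --pt "0 0 0.06" --pt "0.0354 -0.0157 0.055" --pt "0.0354 -0.0157 0" --pt "0.0354 -0.0157 0" --pt "0.0354 -0.0157 0" --pt "0.0354 -0.0157 0" --pt "0.0354 -0.0157 0" --turn '[0, 10, 10, 10, 10, 10, 10, 9]'

```text
time: 45.02
tool_pos: [0.5702, 0.1478, 0.1454]
tool_rot: [0.0, -0.152, 0.988, 0.0]
contact_force: [0.2, -0.2, -0.3]
gripper_width: 0.276
grasp_force: 59.1
```

play_rows --pt "0.0354 -0.0157 0" --pt "0.0354 -0.0157 0" --pt "0 0 0" --pt "0 0 -0.03" --pt "0 0 -0.016" --pt "0 0 0" --pt "0 0 0" --pt "0 0 0" --turn '[9, 9, 0, 0, 0, 0, 0, 0]'

```text
time: 46.02
tool_pos: [0.6406, 0.1171, 0.1009]
tool_rot: [0.001, -0.302, 0.953, -0.0]
contact_force: [0.5, -0.1, 0.0]
gripper_width: 0.275
grasp_force: 59.1
```

```bash
python3 -c "
from held import *
held('w18',.0)
from look import trace
st=state()
for d in trace('wrist','vial_1'): print(round(d['p'],2),d['location'].round() if hasattr(d['location'],'round') else d['location'],int(d['region'].sum()),at('wrist',d['location'],.083,st).round(4))
"
```

```text
tcp [0.6406 0.1171 0.1009] yaw -144.9
seen 226 275 203 289 0.81
pred tool-x -0.003 [221.6 277.1 203.9 294.3]
pred tool-x 0 [221.3 277.3 199.5 289.4]
pred tool-x 0.003 [221.1 277.6 194.9 284.3]
0.93 [170.2, 110.8] 1578 [0.6141 0.034  0.083 ]
0.81 [247.0, 244.2] 3505 [0.6641 0.1311 0.083 ]
0.77 [211.5, 158.7] 1486 [0.6255 0.0752 0.083 ]
0.56 [286.2, 228.2] 107 [0.6372 0.1468 0.083 ]
```

play_rows --pt "0.0016 -0.0018 -0.01" --pt "0 0 -0.005" --pt "0 0 0" --pt "0 0 -0.007" --pt "0 0 -0.007" --pt "0 0 0" --pt "0 0 0" --turn '[0, 0, 0, 0, 0, 0, 0]'

```text
time: 47.05
tool_pos: [0.6415, 0.1152, 0.0704]
tool_rot: [0.0, -0.302, 0.953, -0.0]
contact_force: [-0.6, -0.3, -1.0]
gripper_width: 0.278
grasp_force: 59.1
```

play_rows --pt "0 0 -0.006" --pt "0 0 -0.006" --pt "0 0 0" --pt "0 0 0" --turn '[0, 0, 0, 0]'

```text
time: 47.55
tool_pos: [0.6414, 0.1152, 0.0583]
tool_rot: [-0.0, -0.302, 0.953, 0.0]
contact_force: [0.1, 0.4, -0.6]
gripper_width: 0.277
grasp_force: 59.1
```

play_rows --pt "0 0 -0.006" --pt "0 0 -0.006" --pt "0 0 -0.005" --pt "0 0 0" --pt "0 0 0" --turn '[0, 0, 0, 0, 0]'

```text
time: 48.18
tool_pos: [0.6415, 0.1151, 0.0414]
tool_rot: [0.0, -0.302, 0.953, -0.0]
contact_force: [-0.2, 0.4, 0.1]
gripper_width: 0.276
grasp_force: 59.1
```

play_rows --pt "0 0 0" --pt "0 0 0" --pt "0 0 0" --pt "0 0 0.03" --pt "0 0 0.05" --pt "0 0 0.05" --pt "-0.02 0 0.03" --pt "0 0 0" --turn '[0, 0, 0, 0, 0, 0, 0, 0]' --hand 0.036

```text
time: 49.18
tool_pos: [0.6229, 0.1154, 0.2057]
tool_rot: [0.003, -0.302, 0.953, -0.001]
contact_force: [0.6, 0.2, -0.4]
gripper_width: 0.423
grasp_force: 0.0
```

play_rows --pt "0 0 0" --pt "0 0 0" --turn '[0, 0]'

```text
time: 49.42
tool_pos: [0.6206, 0.115, 0.1988]
tool_rot: [-0.002, -0.302, 0.953, 0.0]
contact_force: [0.3, -0.2, -0.6]
gripper_width: 0.425
grasp_force: 0.0
```

```bash
python3 - <<'E'
from look import *
st,f=look("w19",("vial_1",.081),("timer",.079),("thermostat",.06))
im=cv2.imread("pics/w19.png");cv2.imwrite("pics/w19a.png",cv2.resize(im,(768,576),interpolation=cv2.INTER_CUBIC))
E
```

```text
tcp [0.6206 0.115  0.1988] yaw -144.9
vial_1 0.96 [262. 219.] 699 (np.int64(248), np.int64(272), np.int64(204), np.int64(238)) [0.6533 0.1531 0.081 ]
vial_1 0.8 [184. 126.] 681 (np.int64(173), np.int64(205), np.int64(112), np.int64(139)) [0.6174 0.0312 0.081 ]
vial_1 0.79 [236. 193.] 726 (np.int64(224), np.int64(250), np.int64(174), np.int64(207)) [0.6445 0.1144 0.081 ]
vial_1 0.67 [211. 158.] 677 (np.int64(201), np.int64(229), np.int64(144), np.int64(173)) [0.629  0.0728 0.081 ]
timer 0.7 [285.  91.] 1427 (np.int64(262), np.int64(305), np.int64(70), np.int64(111)) [0.531 0.094 0.079]
thermostat 0.87 [331. 160.] 1562 (np.int64(308), np.int64(354), np.int64(137), np.int64(181)) [0.5584 0.1812 0.06  ]
```

View pics/w19a.png

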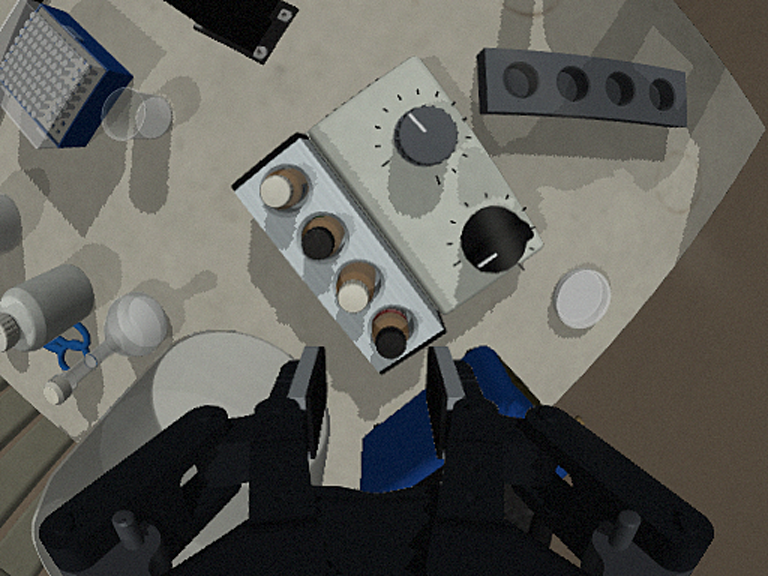

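All four vials are in: caps at (283,190), (320,240), (355,292), (390,340). The thermostat line points along heater +x, which is its zero. Now the timer, at (426,136).

play_rows --pt "-0.03 -0.0067 0" --pt "-0.03 -0.0067 0" --pt "-0.03 -0.0066 -0.03" --pt "0 0 -0.04" --pt "0 0 0" --pt "0 0 0" --turn '[-10, -10, 0, 0, 0, 0]' --hand 0.056

```text
time: 50.38
tool_pos: [0.5324, 0.0952, 0.1327]
tool_rot: [0.001, -0.132, 0.991, -0.0]
contact_force: [0.2, -0.4, 1.2]
gripper_width: 0.657
grasp_force: 0.0
```

```bash
python3 - <<'E'
from look import *
# white lines in w19
im=cv2.cvtColor(cv2.imread("pics/w19.png"),cv2.COLOR_BGR2GRAY)
a=np.radians(-144.9)/2
s=dict(state());s["tool_pos"]=np.array([.6206,.115,.1988]);s["tool_rot"]=np.array([0,np.cos(a),np.sin(a),0])
for n,c in(("thermo",(331,160)),("timer",(284.5,90))):
    m=np.zeros_like(im);cv2.circle(m,c,13,255,-1);ys,xs=np.where((im>np.where(n=="timer",170,120))&(m>0))
    P=np.array([at("wrist",(x,y),.0795,s)[:2] for x,y in zip(xs,ys)])
    if len(P)>3:
        u,S,v=np.linalg.svd(P-P.mean(0));k=at("wrist",c,.0795,s)[:2];d=v[0]*np.sign(v[0]@(P.mean(0)-k))
        print(n,len(P),P.mean(0),"line deg",np.degrees(np.arctan2(d[1],d[0])))
st,f=look("w20",("timer",.075))
print(proj("wrist",np.r_[st["tool_pos"][:2],.075],st))
E
```

```text
thermo 11 [0.56993644 0.17940481] line deg -20.879372505159846Traceback (most recent call last):
  File "<stdin>", line 7, in <module>
cv2.error: OpenCV(4.12.0) :-1: error: (-5:Bad argument) in function 'circle'
> Overload resolution failed:
>  - Can't parse 'center'. Sequence item with index 0 has a wrong type
>  - Can't parse 'center'. Sequence item with index 0 has a wrong type
```

The thermostat line lies at -20.9° against the heater's -19.5°, so it is at the stop. Checking centring over the timer.

```bash
python3 - <<'E'
from look import *
st,f=look("w20",("timer",.072))
print(proj("wrist",np.r_[st["tool_pos"][:2],.072],st))
im=cv2.cvtColor(cv2.imread("pics/w20.png"),cv2.COLOR_BGR2GRAY)
d=trace("wrist","timer")[0];ys,xs=np.where(d["region"]&(im>170))
P=np.array([at("wrist",(x,y),.0795,st)[:2] for x,y in zip(xs,ys)]);print(len(P))
u,S,v=np.linalg.svd(P-P.mean(0));e=v[0]*np.sign(v[0]@(P.mean(0)-[.5305,.095]));print("line",np.degrees(np.arctan2(e[1],e[0])),P.mean(0))
E
```

```text
tcp [0.5324 0.0952 0.1327] yaw -164.9
timer 0.72 [250. 185.] 2246 (np.int64(225), np.int64(274), np.int64(156), np.int64(212)) [0.5274 0.0937 0.072 ]
[249.80140485 191.24103532]
40
line -101.54497328852486 [0.52751592 0.08260819]
```

The timer line lies at -101.5°, about 82° clockwise from zero, leaving about 204° to go. Descend, grip and turn.

play_rows --pt "-0.002 -0.0005 -0.03" --pt "0 0 -0.03" --pt "0 0 -0.025" --pt "0 0 -0.015" --pt "0 0 0" --pt "0 0 -0.009" --pt "0 0 0" --turn '[0, 0, 0, 0, 0, 0, 0]'

```text
time: 51.4
tool_pos: [0.5296, 0.0947, 0.0225]
tool_rot: [0.0, -0.132, 0.991, 0.0]
contact_force: [-0.4, -0.4, -0.8]
gripper_width: 0.657
grasp_force: 0.0
```

play_rows --pt "0 0 0" --pt "0 0 0" --pt "0 0 0" --pt "0 0 0" --pt "0 0 0" --turn '[0, 0, 0, 0, 0]' --hand 0.0

```text
time: 52.02
tool_pos: [0.5303, 0.0933, 0.0236]
tool_rot: [0.001, -0.132, 0.991, -0.001]
contact_force: [-0.1, -4.9, 4.4]
gripper_width: 0.447
grasp_force: 60.2
```

play_rows --pt "0.0005 -0.001 0" --pt "0 0 0" --pt "0 0 0" --pt "0 0 0" --pt "0 0 0" --pt "0 0 0" --pt "0 0 0" --pt "0 0 0" --turn '[-5, -10, -10, -10, -10, -10, -10, -10]'

```text
time: 53.02
tool_pos: [0.5299, 0.0922, 0.0236]
tool_rot: [0.0, 0.501, 0.865, -0.002]
contact_force: [-4.2, -6.0, 6.3]
gripper_width: 0.448
grasp_force: 60.5
```

play_rows --pt "0 0 0" --pt "0 0 0" --pt "0 0 0" --pt "0 0 0" --pt "0 0 0" --pt "0 0 0" --pt "0 0 0" --pt "0 0 0" --turn '[-10, -10, -10, -10, -10, -10, -10, -10]'

```text
time: 54.02
tool_pos: [0.5286, 0.0924, 0.0236]
tool_rot: [0.001, 0.94, 0.341, -0.002]
contact_force: [-8.4, -5.0, 9.7]
gripper_width: 0.447
grasp_force: 61.0
```

play_rows --pt "0 0 0" --pt "0 0 0" --pt "0 0 0" --pt "0 0 0" --pt "0 0 0" --pt "0 0 0" --turn '[-10, -10, -10, -7, -5, 0]'

```text
time: 54.78
tool_pos: [0.5284, 0.093, 0.0236]
tool_rot: [0.001, 1.0, -0.016, -0.002]
contact_force: [-9.5, -2.4, 9.9]
gripper_width: 0.449
grasp_force: 61.1
```

```bash
python3 -c "
from h import *
s=state();print(yaw(),s['contact_force'],s['ft_torque'],s['gripper_width'])"
```

```text
-1.8684528591313463 [-9.45937289 -2.41221533  9.88123492] [-0.54281038  1.53524655 -0.00955468] 0.44851593733199885
```

play_rows --pt "0 0 0" --pt "0 0 0" --pt "0 0 0" --pt "0 0 0" --turn '[-4, -4, -3, 0]'

```text
time: 55.28
tool_pos: [0.5294, 0.0929, 0.0236]
tool_rot: [0.001, 0.994, -0.111, -0.001]
contact_force: [-4.9, -2.1, 6.7]
gripper_width: 0.442
grasp_force: 61.4
```

```bash
python3 -c "
from h import *
s=state();print(yaw(),s['contact_force'],s['ft_torque'],s['gripper_width'])"
```

```text
-12.71049770873938 [-4.89841778 -2.09661802  6.71869697] [-0.55904153  0.90375042  0.7239857 ] 0.4421073076046916
```

play_rows --pt "0 0 0" --pt "0 0 0" --pt "0 0 0" --turn '[-3, -3, 0]'

```text
time: 55.65
tool_pos: [0.5317, 0.0922, 0.0237]
tool_rot: [0.001, 0.987, -0.163, 0.002]
contact_force: [2.2, -5.7, -0.3]
gripper_width: 0.448
grasp_force: 61.2
```

```bash
python3 -c "
from h import *
s=state();print(yaw(),s['contact_force'],s['ft_torque'],s['gripper_width'])"
```

```text
-18.764865260795204 [ 2.23735937 -5.68550963 -0.32455902] [-0.95549904 -0.45965446  0.34595428] 0.44793831891133273
```

The torque rose to 0.7 N m and the grip then slipped near the predicted stop. Releasing and checking.

play_rows --pt "0 0 0" --pt "0 0 0" --pt "0 0 0" --pt "0 0 0.04" --pt "0 0 0.05" --pt "0 0 0.06" --pt "0 0 0.04" --pt "0 0 0" --turn '[0, 0, 0, 0, 0, 0, 0, 0]' --hand 0.06

```text
time: 56.65
tool_pos: [0.5324, 0.0939, 0.2175]
tool_rot: [-0.001, 0.987, -0.164, 0.004]
contact_force: [-0.1, -0.8, -0.3]
gripper_width: 0.706
grasp_force: 0.0
```

play_rows --pt "0 0 0" --pt "0 0 0" --turn '[0, 0]'

```text
time: 56.9
tool_pos: [0.5287, 0.0937, 0.2099]
tool_rot: [0.0, 0.986, -0.164, -0.002]
contact_force: [-0.6, 0.7, -0.5]
gripper_width: 0.701
grasp_force: 0.0
```

```bash
python3 - <<'E'
from look import *
st,f=look("w21",("vial_1",.081),("petri_dish",.01),("beaker",.03))
im=cv2.cvtColor(cv2.imread("pics/w21.png"),cv2.COLOR_BGR2GRAY)
for n,th,k in(("timer",170,(.5299,.0944)),("thermostat",120,(.5595,.1825))):
    d=trace("wrist",n)[0];r=cv2.erode(d["region"].astype(np.uint8),np.ones((5,5)))>0;ys,xs=np.where(r&(im>th))
    P=np.array([at("wrist",(x,y),.0795,st)[:2] for x,y in zip(xs,ys)]);print(n,d["p"],len(P))
    if len(P)<4: continue
    u,S,v=np.linalg.svd(P-P.mean(0));e=v[0]*np.sign(v[0]@(P.mean(0)-k));print("line",np.degrees(np.arctan2(e[1],e[0])),P.mean(0))
E
```

```text
tcp [0.5287 0.0937 0.2099] yaw -18.9
vial_1 0.84 [277.  75.] 595 (np.int64(264), np.int64(292), np.int64(63), np.int64(89)) [0.6168 0.0355 0.081 ]
vial_1 0.65 [158.  77.] 684 (np.int64(141), np.int64(173), np.int64(66), np.int64(92)) [0.6572 0.1513 0.081 ]
vial_1 0.57 [238.  76.] 539 (np.int64(223), np.int64(250), np.int64(65), np.int64(90)) [0.6278 0.0737 0.081 ]
vial_1 0.57 [199.  76.] 661 (np.int64(182), np.int64(211), np.int64(61), np.int64(89)) [0.6422 0.1111 0.081 ]
petri_dish 0.96 [110. 195.] 1103 (np.int64(91), np.int64(126), np.int64(173), np.int64(212)) [0.5479 0.3022 0.01  ]
petri_dish 0.31 [222. 124.] 19422 (np.int64(135), np.int64(302), np.int64(49), np.int64(191)) [0.5836 0.1132 0.01  ]
beaker 0.88 [384.  30.] 1260 (np.int64(359), np.int64(403), np.int64(12), np.int64(49)) [ 0.6411 -0.1217  0.03  ]
timer 0.56 34
line 54.59627590885644 [0.53612427 0.10271273]
thermostat 0.93 35
line -18.646632117632493 [0.5737223  0.17806683]
```

The timer line is at 54.6° (the stop is at 54.0°), the thermostat is at zero, the vials are seated, and the dish and beaker haven't moved.

```bash
python3 -c "
from plant import *
print(job_done())"
```

```text
the job is handed in; nothing more can be done
None
```

The job is done and handed in at about 57 s: the thermostat was turned to its anticlockwise stop, all four vials then went fully down into the wells, the timer was wound to its clockwise stop last, and the dish and beaker were not touched.

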